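# Clear and set up the plaster city tile

## Task

With the scraper block held in the gripper, first sweep all the loose plaster chips along the bare margin of the city tile into the metal tray at its end, never touching the chips with the fingers; leave the scraper standing upright on the bench afterwards. Not before the chips are cleared, lay the straightedge flat on the bench, flush along the tile's long edge that faces the robot and about centred on it. Drop every sanding stick on the bench end-down into a slot of the slanted rack, one per slot and fully home (any time, either end down), and leave the bystanding things where they are.

Things in the scene. Friction and masses are not known exactly. Their poses are not given: they have to be found in the camera images.
- tile: White plaster city model tile, fixed, 170 (x) x 180 (y) x 20 mm thick. Origin: centre of its underside, on the bench. Its -x face (at x = -85 mm in its frame) is the long edge facing the robot. The bare flat margin is x = -85 to +4 mm at height 20 mm over the whole length in y; model buildings up to 30 mm tall (50 mm above the bench) stand on the rest.
- tray: Fixed open aluminium tray for the chips, butted against the tile's -y end; 90 (x) x 80 (y) mm outside, 18 mm tall, walls and floor 3 mm. Origin: centre of its underside; axes as the tile's; its centre lies at (-38, -130, 0) mm in the tile's frame. Its face towards the robot is 2 mm behind the tile's.
- chip0: Loose white plaster chip, 20 x 15 x 12 mm, 10 g, lying on the tile's bare margin. Origin: centre of its underside.
- chip1: Loose white plaster chip, 19 x 15 x 12 mm, 10 g, lying on the tile's bare margin. Origin: centre of its underside.
- chip2: Loose white plaster chip, 18 x 15 x 12 mm, 10 g, lying on the tile's bare margin. Origin: centre of its underside.
- scraper: Loose scraper block standing on the bench: grey blade 66 (x) x 16 (y) mm, from the underside to 32 mm up, and on it a wooden handle 46 (x) x 26 (y) mm, from 32 to 66 mm up; 0.1 kg. Origin: centre of the underside, z up. Grip the handle across its 26 mm (y) from above; push with the flat blade, moving along its y.
- straightedge: Loose aluminium straightedge: flat bar 60 (x) x 190 (y) x 6 mm with an upright finger fin 12 (x) x 90 (y) mm along its middle, from 6 to 42 mm up; 0.22 kg. Alike end for end and side for side. Origin: centre of the underside, z up. When flush its origin is at x = -115 mm in the tile's frame and its y is parallel to the tile's y.
- rack: Fixed plywood rack for the sanding sticks, with a base 115 x 198 mm on the bench. Origin: on the bench, below the middle of the slots' floors; x points to the side to which the slots lean (away from the robot), y along the row. It carries the sleeves.
- sleeves: The rack's block of four slots. Origin: middle of the row at the slots' inner floor, 21 mm above the bench. z: the slots' axis, up and out of the mouths, leaning 36 degrees from vertical towards the rack's +x; y along the row. Each slot is 27 x 27 mm inside and 75 mm deep; outer walls 4 mm; the walls between slots are 23 mm (pitch 50 mm).
- slot0 (a point): Point on the axis of slot 0, at its mouth, 75 mm above its floor along the axis: where the centre of a stick that is fully home comes to lie (axes as the sleeves').
- slot1 (a point): Point on the axis of slot 1, at its mouth, 75 mm above its floor along the axis: where the centre of a stick that is fully home comes to lie (axes as the sleeves').
- slot2 (a point): Point on the axis of slot 2, at its mouth, 75 mm above its floor along the axis: where the centre of a stick that is fully home comes to lie (axes as the sleeves').
- slot3 (a point): Point on the axis of slot 3, at its mouth, 75 mm above its floor along the axis: where the centre of a stick that is fully home comes to lie (axes as the sleeves').
- stick0: Loose sanding stick (may be absent): square wooden bar 18 x 18 x 150 mm, dark abrasive round its middle, 40 g, lying flat on the bench. Origin: its very centre; x along its length; both ends alike. Let go in a slot it slides down to the floor.
- stick1: Loose sanding stick (may be absent): square wooden bar 18 x 18 x 150 mm, dark abrasive round its middle, 40 g, lying flat on the bench. Origin: its very centre; x along its length; both ends alike. Let go in a slot it slides down to the floor.
- stick2: Loose sanding stick (may be absent): square wooden bar 18 x 18 x 150 mm, dark abrasive round its middle, 40 g, lying flat on the bench. Origin: its very centre; x along its length; both ends alike. Let go in a slot it slides down to the floor.
- stick3: Loose sanding stick (may be absent): square wooden bar 18 x 18 x 150 mm, dark abrasive round its middle, 40 g, lying flat on the bench. Origin: its very centre; x along its length; both ends alike. Let go in a slot it slides down to the floor.
- glue: Bystander: white glue bottle, 40 mm wide, 100 mm tall.
- jar: Bystander: jar, 56 mm wide, 60 mm tall.
- tape: Bystander: cardboard ring, 84 mm wide, 22 mm tall, lying flat.
- sample: Bystander: plaster block 45 x 45 x 30 mm.
- brush: Bystander: brush lying on the bench.
There are look-alikes about, which are no part of the job. Leave any red look-alike of the stick0 alone. Leave any orange or white look-alike of the stick3 alone.

How it is judged:
By the outcome, as a careful person would: the job done as asked, in the order asked, and still so for the second after the job is handed in, with the robot touching nothing.
Of stick0, stick1, stick2, stick3 only 3 to 4 are there at a start; the rules pass over those that are not, and their reading is None.
At some moment in a run one of stick0, stick1, stick2, stick3, straightedge may be knocked a few centimetres aside while the robot is not near it.
Once in a run the grip may slacken for a moment while it holds something.
It also fails if it takes over 200 s, if anything falls off the work surface, if the arm or the gripper's body presses on something with over 40 N, if the wrist force passes 120 N, or if a joint passes its speed limit or range.

## Robot

A 6-joint arm with a two-finger parallel gripper is mounted at the origin on the work surface. World frame = base frame: x ahead of the robot, y to its left, z up, the work surface at z = 0. Lengths are in m, angles in rad, forces in N, time in s.
With the tool pointing down it reaches from about 0.35 to 0.975 m from the base axis. Payload 4.9 kg.
Tool frame: the origin (TCP) lies on the centre line of the jaws, within the pads' length; the fingertips stand ctrl.tcp_to_tips ahead of it and the grasp point (between the pads) lies 3 mm ahead of it (ctrl.tcp_to_tips is the distance from the TCP to the fingertips, in m); z points along the fingers, y is the direction in which the jaws open and shut (so a half turn about z gives the same grasp; the last joint's range is limited). The gripper opens to 85 mm and grips with 20 to 120 N. Pads are 22 mm wide; open, the fingers measure 114 mm over their backs; the gripper's body (76 mm by 85 mm) begins 54 mm behind the grasp point. The pads swing forward as they close: fully open they stand 13 mm farther back than shut.
Start: joints at [1.184, 0.053, 1.613, -0, 1.476, -0.119], TCP at [0.165, 0.603, 0.253] pointing down, gripper open.
Joint ranges: [-3.01, 3.01], [-1.01, 2.22], [0.06, 2.58], [-1.02, 4.17], [0.09, 2.62], [-3.14, 3.14]. Speed limits (rad/s): [2.57, 2.57, 3.14, 3.14, 3.14, 3.14].

## Interface

Orientations are given as a rotation vector (axis times angle).
In Python, from station import ctrl, vision gives the robot as it stands.
- The arm moves only by the tool jog_arm, never from a script. Its argument "deltas" is a list of rows, each a list of 7 numbers: the turn, a rotation vector about the tool's x, y, z in rad, then the shift along the tool's x, y, z in cm, then the opening, from 0 (shut) to 1 (fully open). A call has 1 to 12 rows; each row shifts and turns the commanded pose from where the row before left it, along the tool's axes as they then stand; what a row does not reach is not made up. A row lasts 1/12 s, in which the tool goes at most 41.7 mm and 7.16 degrees, less where a joint would pass 70% of its speed; a pose out of reach is approached as far as the arm can. A call with a gripper value outside its range is refused whole. The fingers move at their own pace and stop on an object; "grip_force" is the grip in N (left out, the last holds). Time passes only in rows, so rows that do not move let the fingers close. It gives the time, the measured TCP pose, the force and the opening at its end, in the units of the state.
- ctrl.get_obs(): the state, without advancing time (a new reading comes with each control period).
- vision.get_image(name): name is "scene" or "top" or "wrist"; returns (picture, depth): 400x640x3 uint8, red, green, blue; 400x640 float32, m along the optical axis (not along the pixel's ray), 0 where there is no reading.
- vision.calibration(name): a dict with "fx", "fy", "cx", "cy" (pixels), "dist" ([k1, k2, p1, p2, k3] as OpenCV has them; the pictures are not rectified), "rvec" (rotation vector, rad) and "tvec" (3), from world to camera coordinates, as OpenCV has them; the wrist camera has in their place "hand_eye" (4x4, takes a point from camera to tool coordinates, whose origin is the TCP and whose axes are the flange's). Camera axes: x right, y down, z forward; pixel columns grow to the right and rows downward; lengths in m; the calibration is good to about 2 mm. A picture is of the moment at which its call begins: read the wrist's pose just before it. calibration takes no time and is no camera call.
- ctrl.finish_job(): hands the job in, once; it reports no verdict.
The state is a dict: "t": time; "q": joint angles; "dq": joint speeds; "effort": joint torques, N m; "tool_pos": TCP position; "tool_rot": TCP orientation; "contact_force": force on the tool from outside, world axes, zero at the start; "wrist_torque": the same for the moment, N m; "opening": finger opening in m.
Only numpy, scipy, OpenCV 4.12 (cv2) and the standard library are available. Lean on these libraries where they do the work, as an engineer would, in place of code of your own. Each camera call takes 0.05 s, during which the arm holds its last target. There are 200 camera calls.

## Working session

There is one attempt and no reset: what is moved stays moved. The work goes in short steps, Python scripts to look and compute and a tool call to move; the robot and the scene stay as the last step left them, time stands still between calls to the robot, and variables do not carry over. Pictures are saved under pics/ and viewed, about 12 in all and at most 16, crops included, and the job is handed in when it is done.

Besides the shell and the picture viewer there is one more tool, called after "Emit:" by a JSON object that holds its "name" and its "arguments", one argument or row to a line. jog_arm: Moves the arm, as the interface text tells. Its arguments: {"type":"object","properties":{"deltas":{"type":"array"},"grip_force":{"type":"number"}},"required":["deltas"]}

```bash
mkdir -p pics; ls
cat > h.py <<'E'
import numpy as np, cv2
from station import ctrl, vision
from scipy.spatial.transform import Rotation as R
def ext(name,obs=None):
    c=vision.calibration(name); K=np.array([[c['fx'],0,c['cx']],[0,c['fy'],c['cy']],[0,0,1.]]); d=np.array(c['dist'])
    if 'rvec' in c:
        Rm=cv2.Rodrigues(np.array(c['rvec']))[0]; t=np.array(c['tvec']).reshape(3)
        T=np.eye(4);T[:3,:3]=Rm.T;T[:3,3]=-Rm.T@t
    else:
        W=np.eye(4);W[:3,:3]=R.from_rotvec(obs['tool_rot']).as_matrix();W[:3,3]=obs['tool_pos']
        T=W@np.array(c['hand_eye'])
    return K,d,T
def snap(name,tag):
    o=ctrl.get_obs(); im,dp=vision.get_image(name)
    K,d,T=ext(name,o); np.savez(f'pics/{tag}.npz',im=im,dp=dp,K=K,d=d,T=T)
    cv2.imwrite(f'pics/{tag}.png',im[:,:,::-1]); return load(tag)
def load(tag):
    return dict(np.load(f'pics/{tag}.npz'))
def cloud(s):  # world xyz per pixel
    h,w=s['dp'].shape; u,v=np.meshgrid(np.arange(w),np.arange(h))
    p=cv2.undistortPoints(np.stack([u,v],-1).reshape(-1,1,2).astype(float),s['K'],s['d']).reshape(h,w,2)
    P=np.dstack([p,np.ones((h,w))])*s['dp'][...,None]
    return P@s['T'][:3,:3].T+s['T'][:3,3]
def plane(s,uv,z):  # pixel -> world at height z
    p=cv2.undistortPoints(np.array(uv,float).reshape(-1,1,2),s['K'],s['d']).reshape(-1,2)
    r=np.c_[p,np.ones(len(p))]@s['T'][:3,:3].T; o=s['T'][:3,3]
    return o+r*((z-o[2])/r[:,2])[:,None]
def proj(s,P):
    Ti=np.linalg.inv(s['T']); return cv2.projectPoints(np.array(P,float).reshape(-1,1,3),cv2.Rodrigues(Ti[:3,:3])[0],Ti[:3,3],s['K'],s['d'])[0].reshape(-1,2)
E
python3 - <<'E'
from h import *
for n in('top','scene'):
    s=snap(n,n+'0'); print(n,s['T'].round(3).tolist(),s['K'][0,0])
print(vision.calibration('wrist'),ctrl.tcp_to_tips); print(ctrl.get_obs())
E
```

```text
pics
top [[0.058, -0.975, 0.214, 0.206], [-0.998, -0.057, 0.011, 0.013], [0.002, -0.214, -0.977, 1.376], [0.0, 0.0, 0.0, 1.0]] 447.8164431789543
scene [[0.793, 0.422, -0.439, 1.036], [0.609, -0.554, 0.568, -0.673], [-0.004, -0.718, -0.696, 0.954], [0.0, 0.0, 0.0, 1.0]] 430.1885308319391
{'fx': 316.7899302219781, 'fy': 316.7899302219781, 'cx': 315.8444677952055, 'cy': 205.39361738390627, 'dist': array([0.02233573, 0.        , 0.        , 0.        , 0.        ]), 'hand_eye': array([[-3.14903029e-04, -9.59481806e-01, -2.81770412e-01,
         7.15596345e-02],
       [ 9.99999187e-01, -6.50346018e-04,  1.09696542e-03,
         4.16719110e-04],
       [-1.23576663e-03, -2.81769838e-01,  9.59481230e-01,
        -1.20359746e-01],
       [ 0.00000000e+00,  0.00000000e+00,  0.00000000e+00,
         1.00000000e+00]])} 0.022
{'t': 0.1, 'q': array([ 1.18402534e+00,  5.33172064e-02,  1.61413354e+00, -1.07981893e-05,
        1.47600867e+00, -1.18968600e-01]), 'dq': array([ 9.69244174e-04, -2.40579174e-03, -4.58937952e-03,  3.41901458e-04,
        4.02286861e-05,  5.03781084e-04]), 'effort': array([-1.17587965e-04, -3.94901884e+01, -3.71364033e+01, -1.57962518e-04,
        3.97223019e-03, -4.06215435e-06]), 'tool_pos': array([0.16517049, 0.60224536, 0.2521834 ]), 'tool_rot': array([-4.19344344e-01, -3.11301747e+00,  2.84287087e-03]), 'contact_force': array([-0.48057574,  0.8614196 , -0.50831059]), 'wrist_torque': array([ 0.03732635, -0.02890079, -0.01817564]), 'opening': 0.0854867648344703}
```

View pics/top0.png

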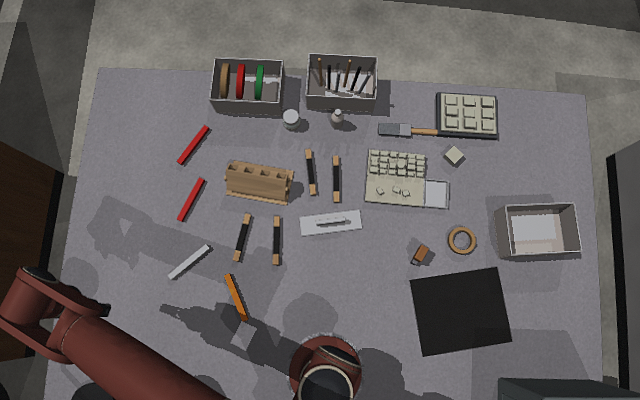

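View pics/scene0.png

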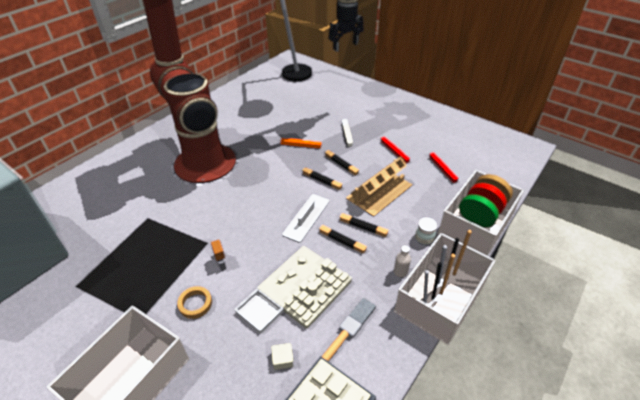

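The top picture has +x up and +y to the left. These are the things that could be confused:

- **Wood/black sticks:** (311,172), (336,178), (242,237), (277,240). These are the ones I want.
- **Look-alike sticks to leave:** red (193,145) and (190,198), white (190,261), orange (236,297).
- **Scraper:** (421,253).
- **Straightedge:** (330,222).
- **Tile:** (397,178), not the second model at (467,115).
- **Tray:** (436,194), not the box at (538,232).

I'll check these in a close crop.

Run:
```python
from h import *
s=load('top0'); im=s['im'][:,:,::-1]
c=cv2.resize(im[135:275,215:480],None,fx=3,fy=3,interpolation=cv2.INTER_CUBIC); cv2.imwrite('pics/crop1.png',c)
P=cloud(s)
for n,(u,v) in dict(bench=(300,260),st0=(311,172),st1=(336,178),st2=(242,237),st3=(277,240),tile=(380,195),tray=(436,194),scr=(421,250),glue=(337,116),jar=(291,119)).items():print(n,P[v,u].round(3))
```

```text
bench [ 0.325  0.094 -0.004]
st0 [0.602 0.078 0.015]
st1 [ 0.587 -0.002  0.015]
st2 [0.381 0.274 0.023]
st3 [0.379 0.167 0.018]
tile [ 0.539 -0.142  0.019]
tray [ 0.557 -0.322  0.003]
scr [ 0.368 -0.263  0.065]
glue [0.767 0.006 0.083]
jar [0.759 0.15  0.059]
```

View pics/crop1.png

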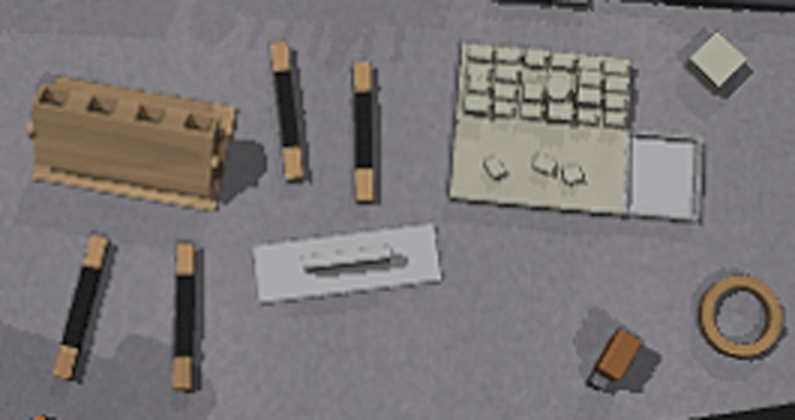

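```bash
cat >> h.py <<'E'
def yaw(a,b): return np.degrees(np.arctan2(b[1]-a[1],b[0]-a[0]))
def rel(P,psi,o=None):
    """tool-frame shift (cm) to world target P & turn about z (rad) to psi deg (tool x heading), tool down"""
    o=o or ctrl.get_obs(); Rm=R.from_rotvec(o['tool_rot']).as_matrix()
    p=np.radians(psi); Rt=np.array([[np.cos(p),np.sin(p),0],[np.sin(p),-np.cos(p),0],[0,0,-1.]])
    return (Rt.T@(np.array(P)-o['tool_pos'])*100).round(2), R.from_matrix(Rm.T@Rt).as_rotvec().round(4)
E
python3 - <<'E'
from h import *
s=load('top0')
f=lambda L,z: plane(s,[(a/3+215,b/3+135) for a,b in L],z)
T=f([(450,197),(630,214)],.02); print('tile edge',T.round(3),yaw(T[1],T[0])-90)
for n,L in dict(s0=[(279,46),(294,179)],s1=[(362,66),(364,198)],s2=[(97,240),(65,375)],s3=[(185,247),(182,385)]).items():
    p=f(L,.018); print(n,p.mean(0).round(3),yaw(p[1],p[0]).round(1),np.linalg.norm(p[0]-p[1]).round(3))
p=f([(254,247),(435,226),(441,280),(262,303)],.006);print('se',p.mean(0).round(3),yaw(p[1],p[0])-90,yaw(p[2],p[3])-90)
p=f([(620,328),(642,340),(625,378),(600,367)],.066);print('scr',p.round(3),p.mean(0).round(3),yaw(p[3],p[0]))
p=f([(36,178),(216,208)],0);print('rack base front',p.round(3),yaw(p[1],p[0])-90,np.linalg.norm(p[0]-p[1]))
p=f([(496,168),(544,163),(573,175)],.032);print('chips',p.round(3))
print(rel([.37,-.26,.3],0))
E
```

```text
tile edge [[ 0.518 -0.096  0.02 ]
 [ 0.511 -0.284  0.02 ]] -2.144929029200128
s0 [0.6   0.079 0.018] 9.9 0.146
s1 [ 0.583 -0.002  0.018] 3.9 0.143
s2 [0.381 0.275 0.018] -7.9 0.142
s3 [0.379 0.17  0.018] 3.3 0.141
se [0.444 0.005 0.006] 10.1008041059237 10.7430359526101
scr [[ 0.385 -0.265  0.066]
 [ 0.374 -0.287  0.066]
 [ 0.336 -0.271  0.066]
 [ 0.346 -0.246  0.066]] [ 0.36  -0.267  0.066] -25.804138189089684
rack base front [[0.517 0.34  0.   ]
 [0.496 0.147 0.   ]] -6.252676751259401 0.19403301446229826
chips [[ 0.549 -0.141  0.032]
 [ 0.557 -0.191  0.032]
 [ 0.546 -0.221  0.032]]
(array([20.48, 86.22, -4.78]), array([-7.0000e-04,  2.6000e-03,  2.8738e+00]))
```

Emit:
{"name": "jog_arm", "arguments": {
  "deltas": [
    [0, 0, 0, -2.95, -1.78, -0.85, 1],
    [0, 0, 0, -2.95, -1.78, -0.85, 1],
    [0, 0, 0, -2.95, -1.78, -0.85, 1],
    [0, 0, 0, -2.95, -1.78, -0.85, 1],
    [0, 0, 0, -2.95, -1.78, -0.85, 1],
    [0, 0, 0, -2.95, -1.78, -0.85, 1],
    [0, 0, 0, -2.95, -1.78, -0.85, 1],
    [0, 0, 0, -2.95, -1.78, -0.85, 1],
    [0, 0, 0, -2.95, -1.78, -0.85, 1],
    [0, 0, 0, -2.95, -1.78, -0.85, 1],
    [0, 0, 0, -2.95, -1.78, -0.85, 1],
    [0, 0, 0, -2.95, -1.78, -0.85, 1]
  ]
}}

```text
t: 1.1
tool_pos: [0.4509, 0.3015, 0.3553]
tool_rot: [-0.419, -3.113, 0.0]
contact_force: [-0.7, -0.3, -0.2]
opening: 0.0855
```

Emit:
{"name": "jog_arm", "arguments": {
  "deltas": [
    [0, 0, 0, -1.13, -4, 0, 1],
    [0, 0, 0, -1.13, -4, 0, 1],
    [0, 0, 0, -1.13, -4, 0, 1],
    [0, 0, 0, -1.13, -4, 0, 1],
    [0, 0, 0, -1.13, -4, 0, 1],
    [0, 0, 0, -1.13, -4, 0, 1],
    [0, 0, 0, -1.13, -4, 0, 1],
    [0, 0, 0, -1.13, -4, 0, 1],
    [0, 0, 0, -1.13, -4, 0, 1],
    [0, 0, 0, -1.13, -4, 0, 1],
    [0, 0, 0, -1.13, -4, 0, 1],
    [0, 0, 0, 0, 0, 0, 1]
  ]
}}

```text
t: 2.1
tool_pos: [0.4527, -0.16, 0.3542]
tool_rot: [-0.432, -3.11, 0.003]
contact_force: [-0.7, 0.7, 0.1]
opening: 0.0852
```

Run:
```python
from h import *
s=snap('wrist','w1'); o=ctrl.get_obs();print(o['tool_pos'],o['tool_rot'],o['q'])
print(proj(s,[[.36,-.267,.066],[.515,-.19,.02],[.444,.005,.006]]).round())
```

```text
[ 0.4529134  -0.15728882  0.3542983 ] [-4.28848133e-01 -3.11020652e+00 -4.72242289e-04] [-4.89423347e-01 -3.40839240e-01  1.80148234e+00 -3.96523654e-04
  1.68289258e+00 -1.78622335e+00]
[[213. 122.]
 [308. 210.]
 [425. 126.]]
```

View pics/w1.png

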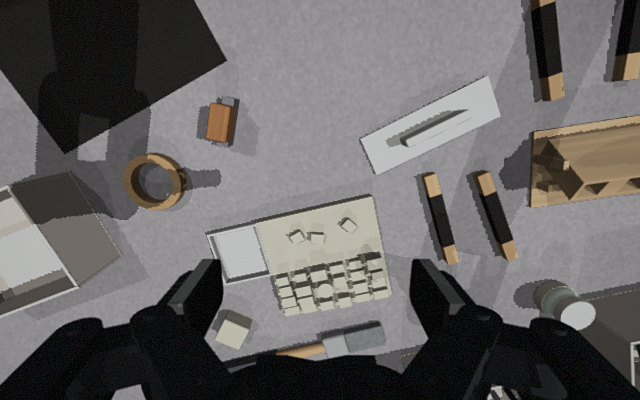

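The wrist view shows the scraper at (221,122), the tile edge from (374,196) to (256,222), the tray corner at (208,234), and chips at (348,225), (316,237) and (297,237). I'll refine these with the depth data.

```bash
cat >> h.py <<'E'
def blob(P,c,r,z0,z1):
    """minAreaRect of cloud points near c with z0<z<z1"""
    m=(np.hypot(P[...,0]-c[0],P[...,1]-c[1])<r)&(P[...,2]>z0)&(P[...,2]<z1); q=P[m]
    (cx,cy),(w,h),a=cv2.minAreaRect((q[:,:2]*1000).astype(np.float32))
    if h>w: w,h,a=h,w,a+90
    return np.round([cx,cy,w,h,(a+90)%180-90,np.median(q[:,2])*1000,len(q)],1)  # mm, long-axis yaw
E
python3 - <<'E'
from h import *
s=load('w1');P=cloud(s)
print('bench',P[60,300],P[180,230])
print('scr',blob(P,(.36,-.267),.05,.055,.08)); print('fin',blob(P,(.444,.005),.1,.03,.06)); print('bar',blob(P,(.444,.005),.12,.004,.06))
E=plane(s,[(374,196),(256,222)],.02);print('edge',E,yaw(E[1],E[0])-90,np.linalg.norm(E[0]-E[1]))
E=plane(s,[(208,234)],.018);print(E)
m=(P[...,2]>.014)&(P[...,2]<.026)&(P[...,1]<-.08)&(P[...,1]>-.3)&(P[...,0]<.57)&(P[...,0]>.48)
q=P[m];print(len(q),blob(P,(.53,-.19),.15,.014,.026), np.percentile(q[:,2],[10,50,90]))
# front edge fit
ys=np.arange(-.275,-.10,.01); xs=[np.percentile(q[abs(q[:,1]-y)<.005,0],2) for y in ys]; f=np.polyfit(ys,xs,1);print('front',f,np.degrees(np.arctan(f[0])),np.polyval(f,-.19))
for c in [(348,225),(316,237),(297,237)]: print(plane(s,[c],.032).round(3))
for n,c in dict(s0=(.6,.079),s1=(.583,-.002)).items(): print(n,blob(P,c,.085,.010,.03))
E
```

```text
bench [ 3.11644260e-01 -1.42499313e-01 -2.93027835e-04] [ 0.44311677 -0.29341317 -0.0011072 ]
scr [ 362.  -261.8   46.7   26.3  -28.6   65.4  851. ]
fin [447.9   9.7  88.8  13.4 -79.   41.5 738. ]
bar [ 4.883e+02  1.760e+01  1.908e+02  1.435e+02 -7.900e+01  6.300e+00
  6.379e+03]
edge [[ 0.52128038 -0.08981003  0.02      ]
 [ 0.51227039 -0.27116572  0.02      ]] -2.8441924107795558 0.18157937391396928
[[ 0.51122097 -0.34896699  0.018     ]]
3691 [ 596.6 -219.2  245.9  163.4   87.8   19.6 7699. ] [0.01831744 0.0195679  0.02069317]
front [0.03865286 0.52394181] 2.2135439730179693 0.5165977691933104
[[ 0.55  -0.138  0.032]]
[[ 0.556 -0.189  0.032]]
[[ 0.548 -0.216  0.032]]
s0 [ 601.4   63.9  142.9  137.3   64.1   17.9 1930. ]
s1 [ 585.4   37.3  149.7   91.5    3.9   17.8 1780. ]
```

Emit:
{"name": "jog_arm", "arguments": {
  "deltas": [
    [0, 0, 0.1125, 0, 0, 0, 1],
    [0, 0, 0.1125, 0, 0, 0, 1],
    [0, 0, 0, 0.74, -3.39, 1.5, 1],
    [0, 0, 0, 0.74, -3.39, 1.5, 1],
    [0, 0, 0, 0.74, -3.39, 1.5, 1],
    [0, 0, 0, 0.74, -3.39, 1.5, 1],
    [0, 0, 0, 0, 0, 4, 1],
    [0, 0, 0, 0, 0, 4, 1],
    [0, 0, 0, 0, 0, 4, 1],
    [0, 0, 0, 0, 0, 4, 1],
    [0, 0, 0, 0, 0, 2, 1],
    [0, 0, 0, 0, 0, 0, 1]
  ]
}}

```text
t: 3.15
tool_pos: [0.3605, -0.2555, 0.109]
tool_rot: [-0.762, -3.037, -0.01]
contact_force: [-0.2, 0.3, -0.2]
opening: 0.0856
```

Run:
```python
from h import *
print(ctrl.get_obs()['tool_pos'],rel([.362,-.262,.057],151.4))
```

```text
[ 0.36053411 -0.25545687  0.1090234 ] (array([-0.44, -0.5 ,  5.2 ]), array([ 0.0038, -0.0115,  0.0076]))
```

Emit:
{"name": "jog_arm", "arguments": {
  "deltas": [
    [0, 0, 0, 0, 0, 0, 1],
    [0, 0, 0, -0.3, -0.4, 2, 1],
    [0, 0, 0, 0, 0, 1.5, 1],
    [0, 0, 0, 0, 0, 1, 1],
    [0, 0, 0, 0, 0, 0, 1],
    [0, 0, 0, 0, 0, 0, 1]
  ]
}}

```text
t: 3.65
tool_pos: [0.365, -0.2649, 0.0716]
tool_rot: [0.765, 3.045, -0.001]
contact_force: [0.1, 0.4, 0.2]
opening: 0.0856
```

Run:
```python
from h import *
print(ctrl.get_obs()['tool_pos'],rel([.362,-.262,.057],151.4))
```

```text
[ 0.36495309 -0.264933    0.0716182 ] (array([0.4 , 0.12, 1.46]), array([-0.0004,  0.0016,  0.0068]))
```

Emit:
{"name": "jog_arm", "arguments": {
  "deltas": [
    [0, 0, 0, 0.4, 0.1, 0.7, 1],
    [0, 0, 0, 0, 0, 0.7, 1],
    [0, 0, 0, 0, 0, 0, 1],
    [0, 0, 0, 0, 0, 0, 1],
    [0, 0, 0, 0, 0, 0, 0],
    [0, 0, 0, 0, 0, 0, 0],
    [0, 0, 0, 0, 0, 0, 0],
    [0, 0, 0, 0, 0, 0, 0],
    [0, 0, 0, 0, 0, 0, 0],
    [0, 0, 0, 0, 0, 0, 0],
    [0, 0, 0, 0, 0, 0, 0],
    [0, 0, 0, 0, 0, 0, 0]
  ],
  "grip_force": 60
}}

```text
t: 4.65
tool_pos: [0.3613, -0.262, 0.0566]
tool_rot: [0.766, 3.046, -0.0]
contact_force: [0.5, -0.9, 1.6]
opening: 0.0254
```

Emit:
{"name": "jog_arm", "arguments": {
  "deltas": [
    [0, 0, 0, 0, 0, -2, 0],
    [0, 0, 0, 0, 0, -3, 0],
    [0, 0, 0, 0, 0, -3, 0],
    [0, 0, 0, 0, 0, -3, 0],
    [0, 0, 0, 0, 0, 0, 0],
    [0, 0, 0, 0, 0, 0, 0],
    [0, 0, 0, 0, 0, 0, 0]
  ]
}}

```text
t: 5.23
tool_pos: [0.3606, -0.2613, 0.1651]
tool_rot: [-0.766, -3.045, -0.001]
contact_force: [-0.4, 0.0, -1.7]
opening: 0.025
```

Run:
```python
from h import *
print(rel([.556,-.08,.12],177.6))
```

```text
(array([-18.76,  18.93,   4.51]), array([ 0.0009, -0.0016, -0.4509]))
```

Emit:
{"name": "jog_arm", "arguments": {
  "deltas": [
    [0, 0, -0.1127, 0, 0, 0, 0],
    [0, 0, -0.1127, 0, 0, 0, 0],
    [0, 0, -0.1127, 0, 0, 0, 0],
    [0, 0, -0.1127, 0, 0, 0, 0],
    [0, 0, 0, -2.8, 2.32, 0, 0],
    [0, 0, 0, -2.8, 2.32, 0, 0],
    [0, 0, 0, -2.8, 2.32, 0, 0],
    [0, 0, 0, -2.8, 2.32, 0, 0],
    [0, 0, 0, -2.8, 2.32, 0, 0],
    [0, 0, 0, -2.8, 2.32, 0, 0],
    [0, 0, 0, -2.8, 2.32, 0, 0],
    [0, 0, 0, 0, 0, 0, 0]
  ]
}}

```text
t: 6.23
tool_pos: [0.5659, -0.1038, 0.1633]
tool_rot: [-0.059, -3.139, -0.005]
contact_force: [0.0, 0.6, -0.7]
opening: 0.025
```

Emit:
{"name": "jog_arm", "arguments": {
  "deltas": [
    [0, 0, 0, 0, 0, 1, 0],
    [0, 0, 0, 0, 0, 0, 0],
    [0, 0, 0, 0, 0, 0, 0],
    [0, 0, 0, 0, 0, 0, 0]
  ]
}}

```text
t: 6.57
tool_pos: [0.5624, -0.1083, 0.1549]
tool_rot: [-0.068, -3.138, -0.001]
contact_force: [-0.5, -0.8, -0.2]
opening: 0.0255
```

Run:
```python
from h import *
print(rel([.563,-.1074,.0785],177.6)); 
s=snap('wrist','w2'); P=cloud(s); print(blob(P,(.549,-.139),.02,.0255,.036),blob(P,(.552,-.205),.05,.0255,.036))
```

```text
(array([-0.06,  0.09,  7.64]), array([ 0.0005, -0.0024, -0.0015]))
[ 553.  -137.4   19.2   15.5   33.6   31.5  474. ] [ 553.6 -202.5   50.2   20.3   75.4   31.4  977. ]
```

View pics/w2.png

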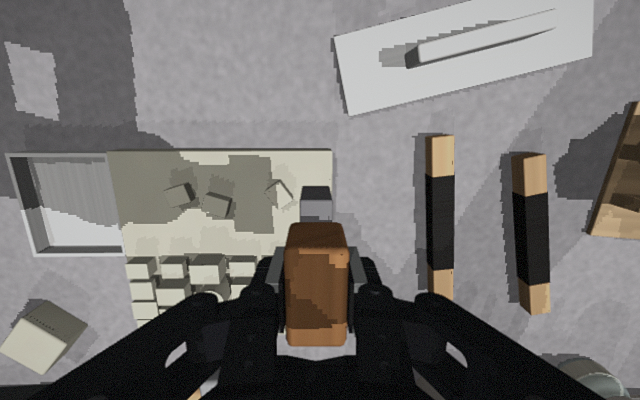

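Emit:
{"name": "jog_arm", "arguments": {
  "deltas": [
    [0, 0, 0, 0, 0.4, 2, 0],
    [0, 0, 0, 0, 0, 2, 0],
    [0, 0, 0, 0, 0, 2, 0],
    [0, 0, 0, 0, 0, 0.8, 0],
    [0, 0, 0, 0, 0, 0, 0],
    [0, 0, 0, 0, 0, 0, 0],
    [0, 0, 0, 0, 0, 0, 0]
  ]
}}

```text
t: 7.2
tool_pos: [0.5649, -0.1043, 0.09]
tool_rot: [0.067, 3.138, -0.001]
contact_force: [0.6, -0.6, -0.2]
opening: 0.0255
```

Run:
```python
from h import *
print(rel([.563,-.1034,.0785],177.6)); s=load('w2'); 
p=plane(s,[(331,149),(108,151)],.02);print(p,yaw(p[1],p[0])-90)
```

```text
(array([0.19, 0.08, 1.15]), array([-0.0007,  0.0025, -0.0005]))
[[ 0.51936615 -0.09356697  0.02      ]
 [ 0.51358374 -0.27005739  0.02      ]] -1.876527845722734
```

Emit:
{"name": "jog_arm", "arguments": {
  "deltas": [
    [0, 0, 0, 0.15, 0, 0.6, 0],
    [0, 0, 0, 0, 0, 0.5, 0],
    [0, 0, 0, 0, 0, 0, 0],
    [0, 0, 0, 0, 0, 0, 0],
    [0, 0, 0, 0, 0, 0, 0]
  ]
}}

```text
t: 7.62
tool_pos: [0.5625, -0.1037, 0.0774]
tool_rot: [0.066, 3.141, -0.0]
contact_force: [-0.1, -0.1, -0.9]
opening: 0.0253
```

Emit:
{"name": "jog_arm", "arguments": {
  "deltas": [
    [0, 0, 0, 0, -0.4, -0.1, 0],
    [0, 0, 0, 0, -0.8, 0, 0],
    [0, 0, 0, 0, -0.8, 0, 0],
    [0, 0, 0, 0, -0.8, 0, 0],
    [0, 0, 0, 0, -0.8, 0, 0],
    [0, 0, 0, 0, -0.8, 0, 0],
    [0, 0, 0, 0, -0.8, 0, 0],
    [0, 0, 0, 0, -0.8, 0, 0],
    [0, 0, 0, 0, -0.8, 0, 0],
    [0, 0, 0, 0, -0.8, 0, 0],
    [0, 0, 0, 0, -0.8, 0, 0],
    [0, 0, 0, 0, -0.8, 0, 0]
  ]
}}

```text
t: 8.62
tool_pos: [0.5586, -0.1964, 0.0783]
tool_rot: [-0.066, -3.141, -0.0]
contact_force: [-0.2, -0.6, -0.9]
opening: 0.0253
```

Emit:
{"name": "jog_arm", "arguments": {
  "deltas": [
    [0, 0, 0, 0, -0.8, 0, 0],
    [0, 0, 0, 0, -0.8, 0, 0],
    [0, 0, 0, 0, -0.8, 0, 0],
    [0, 0, 0, 0, -0.8, 0, 0],
    [0, 0, 0, 0, -0.8, 0, 0],
    [0, 0, 0, 0, -0.8, 0, 0],
    [0, 0, 0, 0, -0.8, 0, 0],
    [0, 0, 0, 0, -0.8, 0, 0],
    [0, 0, 0, 0, -0.8, 0, 0],
    [0, 0, 0, 0, -0.8, 0, 0],
    [0, 0, 0, 0, 0, 0, 0],
    [0, 0, 0, 0, 0, 0, 0]
  ]
}}

```text
t: 9.62
tool_pos: [0.5552, -0.276, 0.0783]
tool_rot: [0.067, 3.141, 0.0]
contact_force: [0.3, 1.3, -1.3]
opening: 0.0247
```

Run:
```python
from h import *
o=ctrl.get_obs();print(o['tool_pos'],o['contact_force'],o['opening'])
s=snap('wrist','w3')
```

```text
[ 0.55522832 -0.27603479  0.07833931] [ 0.34698288  1.34146197 -1.34602696] 0.024705882742518333
```

View pics/w3.png

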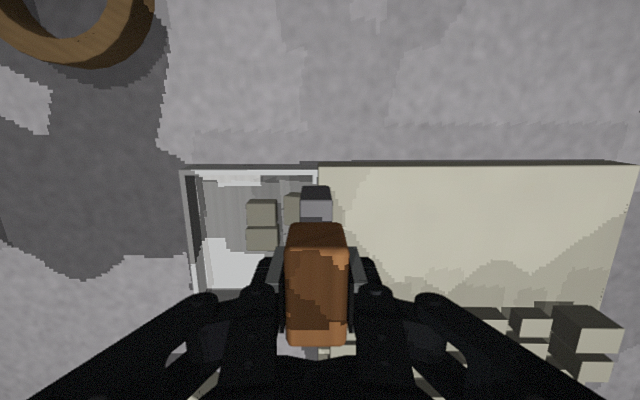

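Emit:
{"name": "jog_arm", "arguments": {
  "deltas": [
    [0, 0, 0, 0, -0.8, 0, 0],
    [0, 0, 0, 0, -0.8, 0, 0],
    [0, 0, 0, 0, 0, 0, 0],
    [0, 0, 0, 0, 0, -2, 0],
    [0, 0, 0, 0, 0, -3, 0],
    [0, 0, 0, 0, 0, -3, 0],
    [0, 0, 0, 4, 0, -2, 0],
    [0, 0, 0, 4, 0, 0, 0],
    [0, 0, 0, 4, 0, 0, 0],
    [0, 0, 0, 0, 0, 0, 0],
    [0, 0, 0, 0, 0, 0, 0],
    [0, 0, 0, 0, 0, 0, 0]
  ]
}}

```text
t: 10.67
tool_pos: [0.4376, -0.2869, 0.1774]
tool_rot: [0.067, 3.14, -0.001]
contact_force: [0.3, 0.0, -0.8]
opening: 0.0252
```

Run:
```python
from h import *
s=snap('wrist','w4'); t=snap('top','top2')
a=s['im'][:,:,::-1]; b=cv2.resize(t['im'][135:275,330:480,::-1],None,fx=2.85,fy=2.85)
cv2.imwrite('pics/w4b.png',cv2.resize(np.hstack([a[:,:480],b[:400,:400]]),(800,364))); print(ctrl.get_obs()['tool_pos'])
P=cloud(s)
m=(P[...,1]<-.275)&(P[...,1]>-.345)&(P[...,0]>.515)&(P[...,0]<.60)&(P[...,2]>.008);q=P[m];print(len(q),np.percentile(q[:,2],[5,50,95,100]),q[:,:2].min(0),q[:,:2].max(0))
m=(P[...,1]<-.1)&(P[...,1]>-.26)&(P[...,0]>.515)&(P[...,0]<.59);q=P[m];print(len(q),np.percentile(q[:,2],[5,50,95,100]))
```

```text
Traceback (most recent call last):
ValueError: all the input array dimensions except for the concatenation axis must match exactly, but along dimension 0, the array at index 0 has size 400 and the array at index 1 has size 399
```

Run:
```python
from h import *
s=load('w4');t=load('top2')
a=s['im'][:,:,::-1]; b=cv2.resize(t['im'][135:275,330:480,::-1],(428,400))
cv2.imwrite('pics/w4b.png',cv2.resize(np.hstack([a[:,:480],b]),(800,352)))
P=cloud(s)
m=(P[...,1]<-.275)&(P[...,1]>-.345)&(P[...,0]>.515)&(P[...,0]<.60)&(P[...,2]>.008);q=P[m];print(len(q),np.percentile(q[:,2],[5,50,95,100]),q[:,:2].min(0),q[:,:2].max(0))
m=(P[...,1]<-.1)&(P[...,1]>-.26)&(P[...,0]>.515)&(P[...,0]<.59);q=P[m];print(len(q),np.percentile(q[:,2],[5,50,95,100]))
```

```text
42 [0.0089389  0.01260161 0.01545558 0.01685921] [ 0.59864428 -0.33527764] [ 0.59988679 -0.32503403]
6090 [0.00024503 0.01955955 0.02079333 0.02193141]
```

View pics/w4b.png

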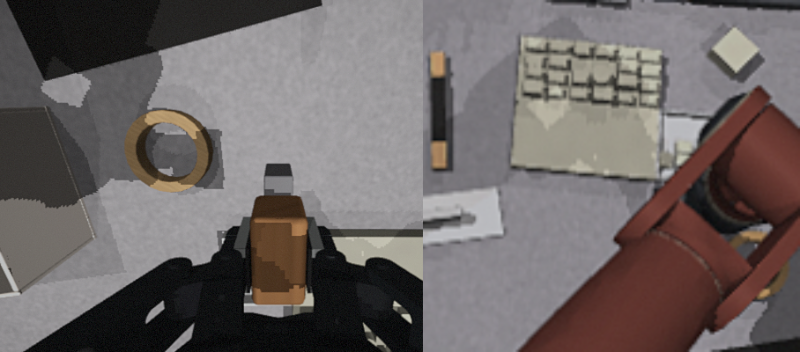

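Emit:
{"name": "jog_arm", "arguments": {
  "deltas": [
    [0, 0, 0, 3.45, 2.2, 0, 0],
    [0, 0, 0, 3.45, 2.2, 0, 0],
    [0, 0, 0, 0, 0, 3, 0],
    [0, 0, 0, 0, 0, 3, 0],
    [0, 0, 0, 0, 0, 3, 0],
    [0, 0, 0, 0, 0, 1.5, 0],
    [0, 0, 0, 0, 0, 0, 0],
    [0, 0, 0, 0, 0, 0, 0],
    [0, 0, 0, 0, 0, 0, 0]
  ]
}}

```text
t: 11.52
tool_pos: [0.3717, -0.2407, 0.0735]
tool_rot: [0.065, 3.139, -0.002]
contact_force: [0.3, -1.0, -0.7]
opening: 0.0252
```

Run:
```python
from h import *
print(rel([.37,-.24,.0575],177.6))
```

```text
(array([0.18, 0.06, 1.6 ]), array([-0.0015,  0.0018,  0.0004]))
```

Emit:
{"name": "jog_arm", "arguments": {
  "deltas": [
    [0, 0, 0, 0, 0, 0.6, 0],
    [0, 0, 0, 0, 0, 0.5, 0],
    [0, 0, 0, 0, 0, 0.4, 0],
    [0, 0, 0, 0, 0, 0, 0],
    [0, 0, 0, 0, 0, 0, 0],
    [0, 0, 0, 0, 0, 0, 0]
  ]
}}

```text
t: 12.02
tool_pos: [0.3702, -0.2397, 0.0569]
tool_rot: [-0.066, -3.141, -0.0]
contact_force: [0.9, -0.8, -1.4]
opening: 0.0253
```

Emit:
{"name": "jog_arm", "arguments": {
  "deltas": [
    [0, 0, 0, 0, 0, 0, 1],
    [0, 0, 0, 0, 0, 0, 1],
    [0, 0, 0, 0, 0, 0, 1],
    [0, 0, 0, 0, 0, 0, 1],
    [0, 0, 0, 0, 0, -2, 1],
    [0, 0, 0, 0, 0, -4, 1],
    [0, 0, 0, 0, 0, -4, 1],
    [0, 0, 0, 0, 0, -4, 1],
    [0, 0, 0, 0, 0, -4, 1],
    [0, 0, 0, -0.96, 3.6, 0, 1],
    [0, 0, 0, -0.96, 3.6, 0, 1],
    [0, 0, 0, -0.96, 3.6, 0, 1]
  ]
}}

```text
t: 13.02
tool_pos: [0.4042, -0.1325, 0.2386]
tool_rot: [0.07, 3.138, -0.002]
contact_force: [0.5, -0.4, -0.5]
opening: 0.0855
```

Emit:
{"name": "jog_arm", "arguments": {
  "deltas": [
    [0, 0, 0, -0.96, 3.6, 0, 1],
    [0, 0, 0, -0.96, 3.6, 0, 1],
    [0, 0, 0, -0.96, 3.6, 0, 1],
    [0, 0, 0, -0.96, 3.6, 0, 1],
    [0, 0, 0.1114, 0, 0, 0, 1],
    [0, 0, 0.1114, 0, 0, 0, 1],
    [0, 0, 0.1114, 0, 0, 0, 1],
    [0, 0, 0.1114, 0, 0, 0, 1],
    [0, 0, 0.1114, 0, 0, 0, 1],
    [0, 0, 0.1114, 0, 0, 0, 1],
    [0, 0, 0.1114, 0, 0, 0, 1],
    [0, 0, 0.1114, 0, 0, 0, 1]
  ]
}}

```text
t: 14.02
tool_pos: [0.448, 0.0092, 0.237]
tool_rot: [1.421, 2.802, 0.0]
contact_force: [0.2, -1.5, -0.3]
opening: 0.0853
```

Emit:
{"name": "jog_arm", "arguments": {
  "deltas": [
    [0, 0, 0.1114, 0, 0, 0, 1],
    [0, 0, 0.1114, 0, 0, 0, 1],
    [0, 0, 0.1114, 0, 0, 0, 1],
    [0, 0, 0.1114, 0, 0, 0, 1],
    [0, 0, 0, 0, 0, 0, 1],
    [0, 0, 0, 0, 0, 0, 1],
    [0, 0, 0, 0, 0, 0, 1]
  ]
}}

```text
t: 14.6
tool_pos: [0.448, 0.0092, 0.237]
tool_rot: [1.995, 2.426, 0.0]
contact_force: [0.0, 0.2, -0.2]
opening: 0.0855
```

Run:
```python
from h import *
s=snap('wrist','w5');t=snap('top','top3');P=cloud(s)
print(ctrl.get_obs()['tool_pos']); 
print('bench',np.median(P[20:60,300:340,2]))
b=blob(P,(.448,.010),.08,.03,.05);print('fin',b)
if b[6]>0: print(rel([b[0]/1e3,b[1]/1e3,.040],101))
```

```text
[0.44802465 0.00918708 0.23693994]
bench -9.586838465222569e-05
fin [447.9  10.3  89.4  11.4 -79.2  41.6 995. ]
(array([1.100e-01, 1.000e-02, 1.969e+01]), array([-0.    ,  0.    ,  0.0014]))
```

View pics/top3.png

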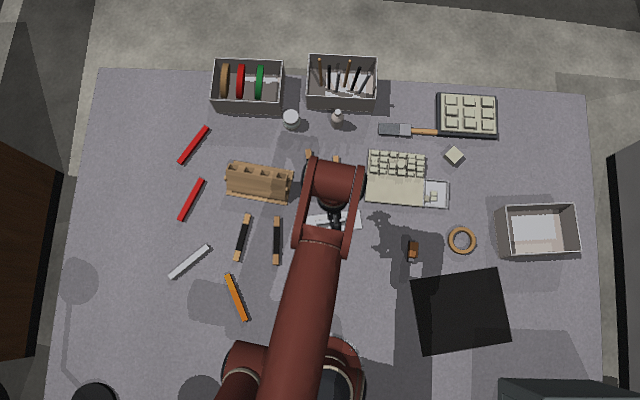

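The scraper is standing at (413,247) and the chips lie in the tray around (434,193). Next is the straightedge, gripped by its fin.

Emit:
{"name": "jog_arm", "arguments": {
  "deltas": [
    [0, 0, 0, 0.1, 0, 4, 1],
    [0, 0, 0, 0, 0, 4, 1],
    [0, 0, 0, 0, 0, 4, 1],
    [0, 0, 0, 0, 0, 4, 1],
    [0, 0, 0, 0, 0, 2, 0.5],
    [0, 0, 0, 0, 0, 0, 0.5],
    [0, 0, 0, 0, 0, 0, 0.5],
    [0, 0, 0, 0, 0, 0, 0.5],
    [0, 0, 0, 0, 0, 0, 0.5]
  ]
}}

```text
t: 15.45
tool_pos: [0.45, 0.0099, 0.0597]
tool_rot: [1.995, 2.421, 0.004]
contact_force: [0.8, 0.7, 0.6]
opening: 0.0428
```

Run:
```python
from h import *
print(rel([.448,.0103,.040],100.9))
```

```text
(array([ 0.08, -0.19,  1.97]), array([0.0048, 0.0016, 0.002 ]))
```

Emit:
{"name": "jog_arm", "arguments": {
  "deltas": [
    [0, 0, 0, 0, -0.1, 1, 0.5],
    [0, 0, 0, 0, 0, 0.9, 0.5],
    [0, 0, 0, 0, 0, 0, 0.5],
    [0, 0, 0, 0, 0, 0, 0.5],
    [0, 0, 0, 0, 0, 0, 0],
    [0, 0, 0, 0, 0, 0, 0],
    [0, 0, 0, 0, 0, 0, 0],
    [0, 0, 0, 0, 0, 0, 0],
    [0, 0, 0, 0, 0, 0, 0],
    [0, 0, 0, 0, 0, 0, 0]
  ],
  "grip_force": 80
}}

```text
t: 16.28
tool_pos: [0.4473, 0.0099, 0.0384]
tool_rot: [1.998, 2.424, 0.001]
contact_force: [-0.2, 0.2, 2.2]
opening: 0.0107
```

Emit:
{"name": "jog_arm", "arguments": {
  "deltas": [
    [0, 0, 0, 0, 0, -1.5, 0],
    [0, 0, 0, 0, 0, -2, 0],
    [0, 0, 0, 0, 0, -2, 0],
    [0, 0, 0, 0, 0, 0, 0],
    [0, 0, 0, 0, 0, 0, 0],
    [0, 0, 0, 0, 0, 0, 0]
  ]
}}

```text
t: 16.78
tool_pos: [0.4458, 0.0101, 0.0914]
tool_rot: [-1.997, -2.423, 0.002]
contact_force: [0.7, -0.7, -2.4]
opening: 0.0106
```

Run:
```python
from h import *
s=load('w2')
# tile front edge/end fits from w1,w2,w3 depth
for n in('w1','w2','w3'):
    s=load(n);P=cloud(s);q=P[(P[...,2]>.014)&(P[...,2]<.026)&(P[...,0]<.54)&(P[...,0]>.49)&(P[...,1]>-.262)&(P[...,1]<-.1)]
    ys=np.arange(-.255,-.105,.01);xs=[np.percentile(q[abs(q[:,1]-y)<.005,0],2) for y in ys if (abs(q[:,1]-y)<.005).sum()>20];yy=[y for y in ys if (abs(q[:,1]-y)<.005).sum()>20]
    f=np.polyfit(yy,xs,1);e=P[(P[...,2]>.016)&(P[...,2]<.026)&(P[...,0]<.56)&(P[...,0]>.525)&(P[...,1]>-.2)&(P[...,1]<-.05),1]
    print(n,f.round(4),np.polyval(f,-.18).round(4),len(yy),'left end',np.percentile(e,98) if len(e) else 0)
print(ctrl.get_obs()['opening'])
```

```text
w1 [0.0403 0.524 ] 0.5168 16 left end -0.09603989132914391
w2 [0.0408 0.5245] 0.5172 16 left end -0.09572761038394366
w3 [0.0386 0.5241] 0.5172 16 left end -0.09651390437721517
0.010638490902699397
```

Emit:
{"name": "jog_arm", "arguments": {
  "deltas": [
    [0, 0, 0.077, 0, 0, 0, 0],
    [0, 0, 0.077, 0, 0, 0, 0],
    [0, 0, 0.077, 0, 0, 0, 0],
    [0, 0, 0, -3, 0.7, 0, 0],
    [0, 0, 0, -3, 0.7, 0, 0],
    [0, 0, 0, -3, 0.7, 0, 0],
    [0, 0, 0, -3, 0.7, 0, 0],
    [0, 0, 0, -3, 0.7, 0, 0],
    [0, 0, 0, -3, 0.7, 0, 0],
    [0, 0, 0, 0, 0, 1, 0],
    [0, 0, 0, 0, 0, 0, 0],
    [0, 0, 0, 0, 0, 0, 0]
  ]
}}

```text
t: 17.78
tool_pos: [0.4799, -0.1704, 0.0803]
tool_rot: [-2.261, -2.173, 0.002]
contact_force: [-0.7, -0.2, -2.6]
opening: 0.0106
```

Run:
```python
from h import *
o=ctrl.get_obs();print(o['tool_pos'],o['opening'],rel([.483,-.1817,.040],87.7))
```

```text
[ 0.47992107 -0.17041301  0.08025013] 0.010568368739492197 (array([-1.12,  0.35,  4.03]), array([-0.005 , -0.0027,  0.0006]))
```

Now down to about 2 mm above the bench, still short of the tile.

Emit:
{"name": "jog_arm", "arguments": {
  "deltas": [
    [0, 0, 0, -1.1, 0.2, 1, 0],
    [0, 0, 0, 0, 0, 1, 0],
    [0, 0, 0, 0, 0, 1, 0],
    [0, 0, 0, 0, 0, 0.7, 0],
    [0, 0, 0, 0, 0, 0, 0],
    [0, 0, 0, 0, 0, 0, 0],
    [0, 0, 0, 0, 0, 0, 0]
  ]
}}

```text
t: 18.37
tool_pos: [0.4836, -0.1823, 0.0462]
tool_rot: [2.264, 2.178, 0.0]
contact_force: [-0.7, 1.1, -1.7]
opening: 0.0103
```

Run:
```python
from h import *
o=ctrl.get_obs();print(o['tool_pos'],o['opening'],rel([.483,-.1817,.0388],87.7))
s=snap('wrist','w6');P=cloud(s);print(blob(P,(.483,-.18),.1,.03,.06))
```

```text
[ 0.48355737 -0.18228017  0.04615306] 0.010331972427678256 (array([ 0.06, -0.06,  0.74]), array([0.0003, 0.0001, 0.0016]))
[ 483.3 -176.9   77.9   36.    69.9   49.2 6778. ]
```

Emit:
{"name": "jog_arm", "arguments": {
  "deltas": [
    [0, 0, 0, 0, 0, 0.4, 0],
    [0, 0, 0, 0, 0, 0.3, 0],
    [0, 0, 0, 0, 0, 0, 0],
    [0, 0, 0, 0, 0, 0, 0],
    [0, 0, 0, 0, 0, 0, 0]
  ]
}}

```text
t: 18.83
tool_pos: [0.4834, -0.1826, 0.0389]
tool_rot: [-2.264, -2.178, 0.0]
contact_force: [0.6, 0.7, -2.2]
opening: 0.0107
```

Emit:
{"name": "jog_arm", "arguments": {
  "deltas": [
    [0, 0, 0, 0, 0.1, 0, 0],
    [0, 0, 0, 0, 0.1, 0, 0],
    [0, 0, 0, 0, 0, 0, 0],
    [0, 0, 0, 0, 0, 0, 0]
  ]
}}

```text
t: 19.17
tool_pos: [0.4855, -0.1827, 0.039]
tool_rot: [2.264, 2.178, 0.0]
contact_force: [-0.1, -0.0, -2.0]
opening: 0.0106
```

Emit:
{"name": "jog_arm", "arguments": {
  "deltas": [
    [0, 0, 0, 0, 0.1, 0, 0],
    [0, 0, 0, 0, 0, 0, 0],
    [0, 0, 0, 0, 0, 0, 0]
  ]
}}

```text
t: 19.42
tool_pos: [0.4864, -0.1827, 0.0389]
tool_rot: [2.264, 2.178, -0.0]
contact_force: [-0.3, 0.2, -2.0]
opening: 0.0107
```

Emit:
{"name": "jog_arm", "arguments": {
  "deltas": [
    [0, 0, 0, 0, 0.1, 0, 0],
    [0, 0, 0, 0, 0, 0, 0],
    [0, 0, 0, 0, 0, 0, 0]
  ]
}}

```text
t: 19.67
tool_pos: [0.4868, -0.1827, 0.0388]
tool_rot: [-2.263, -2.177, 0.002]
contact_force: [-3.1, -0.2, 0.8]
opening: 0.0107
```

Emit:
{"name": "jog_arm", "arguments": {
  "deltas": [
    [0, 0, 0, 0, 0.1, 0, 0],
    [0, 0, 0, 0, 0, 0, 0],
    [0, 0, 0, 0, 0, 0, 0]
  ]
}}

```text
t: 19.92
tool_pos: [0.4869, -0.1827, 0.0386]
tool_rot: [-2.262, -2.176, 0.004]
contact_force: [-7.5, -0.1, 2.3]
opening: 0.0102
```

Emit:
{"name": "jog_arm", "arguments": {
  "deltas": [
    [0, 0, 0, 0, 0.1, 0.05, 0],
    [0, 0, 0, 0, 0, 0, 0],
    [0, 0, 0, 0, 0, 0, 0],
    [0, 0, 0, 0, 0, 0, 0.22],
    [0, 0, 0, 0, 0, 0, 0.22],
    [0, 0, 0, 0, 0, 0, 0.22],
    [0, 0, 0, 0, 0, 0, 0.22]
  ]
}}

```text
t: 20.5
tool_pos: [0.49, -0.183, 0.0389]
tool_rot: [2.263, 2.177, 0.001]
contact_force: [-0.5, 0.0, -0.2]
opening: 0.0185
```

Emit:
{"name": "jog_arm", "arguments": {
  "deltas": [
    [0, 0, 0, 0, -0.3, 0, 0.22],
    [0, 0, 0, 0, 0, -2, 0.22],
    [0, 0, 0, 0, 0, -3, 0.22],
    [0, 0, 0, 0, 0, -4, 0.22],
    [0, 0, 0, 0, 0, -4, 1],
    [0, 0, 0, 0, 0, -4, 1],
    [0, 0, 0, 0, 0, -4, 1],
    [0, 0, 0, 0, 0, 0, 1],
    [0, 0, 0, 0, 0, 0, 1]
  ]
}}

```text
t: 21.25
tool_pos: [0.4881, -0.1835, 0.2526]
tool_rot: [2.259, 2.173, 0.004]
contact_force: [-0.0, 0.2, 0.0]
opening: 0.0781
```

Run:
```python
from h import *
o=ctrl.get_obs();print(o['tool_pos'])
s=snap('wrist','w7');P=cloud(s);print(blob(P,(.487,-.1825),.08,.03,.05))
```

```text
[ 0.48808834 -0.18352458  0.2526346 ]
[ 486.3 -182.    88.4   11.8   87.9   41.4  944. ]
```

View pics/w7.png

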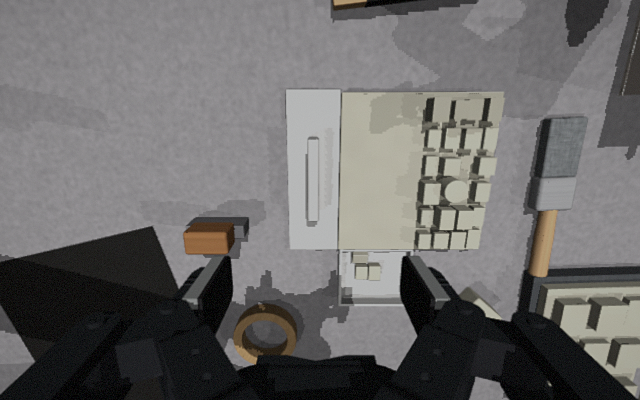

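The straightedge is flush and centred (bar (287–340, 90–248) against the tile edge at x≈340). All three chips are in the tray near (365,265) and the scraper stands at (215,235). Now the sticks, starting with a wide view of them and the rack.

Emit:
{"name": "jog_arm", "arguments": {
  "deltas": [
    [0, 0, 0, 3.4, 0, -2.1, 1],
    [0, 0, 0, 3.4, 0, -2.1, 1],
    [0, 0, 0, 3.4, 0, -2.1, 1],
    [0, 0, 0, 3.4, 0, -2.1, 1],
    [0, 0, 0, 3.4, 0, -2.1, 1],
    [0, 0, 0, 3.4, 0, -2.1, 1],
    [0, 0, 0, 0, 0, 0, 1],
    [0, 0, 0, 0, 0, 0, 1],
    [0, 0, 0, 0, 0, 0, 1]
  ]
}}

```text
t: 22.05
tool_pos: [0.4939, 0.021, 0.3718]
tool_rot: [-2.262, -2.176, 0.004]
contact_force: [-0.4, -0.2, -0.7]
opening: 0.0854
```

Run:
```python
from h import *
o=ctrl.get_obs();print(o['tool_pos'])
s=snap('wrist','w8')
```

```text
[0.49388527 0.02095685 0.3718456 ]
```

View pics/w8.png

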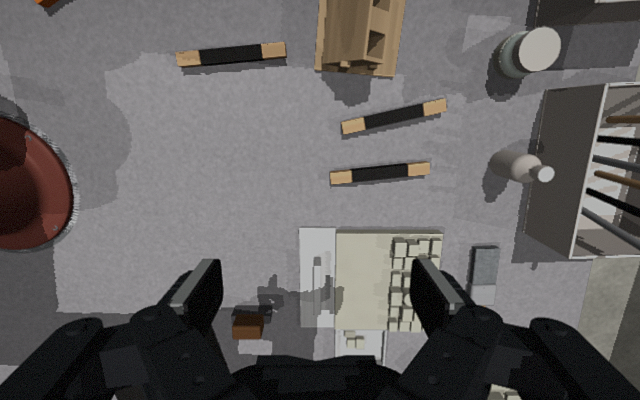

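Emit:
{"name": "jog_arm", "arguments": {
  "deltas": [
    [0, 0, 0, 4, 0, 0, 1],
    [0, 0, 0, 4, 0, 0, 1],
    [0, 0, 0, 4, 0, 0, 1],
    [0, 0, 0, 4, 0, 0, 1],
    [0, 0, 0, 0, 0, 0, 1],
    [0, 0, 0, 0, 0, 0, 1],
    [0, 0, 0, 0, 0, 0, 1]
  ]
}}

```text
t: 22.68
tool_pos: [0.5005, 0.1798, 0.3726]
tool_rot: [-2.265, -2.175, 0.005]
contact_force: [-0.1, -0.1, 0.4]
opening: 0.0854
```

Run:
```python
from h import *
o=ctrl.get_obs();print(o['tool_pos'])
s=snap('wrist','w9');P=cloud(s)
im=s['im'][:,:,::-1].copy()
# rack outline box in px
q=proj(s,[[.48,.1,.05],[.68,.1,.05],[.48,.38,.05],[.68,.38,.05]]);u0,v0=np.maximum(q.min(0),0).astype(int);u1,v1=np.minimum(q.max(0),[640,400]).astype(int);print(u0,v0,u1,v1)
c=im[v0:v1,u0:u1];k=min(800/c.shape[1],600/c.shape[0]);print(k);cv2.imwrite('pics/w9c.png',cv2.resize(c,None,fx=k,fy=k,interpolation=cv2.INTER_CUBIC))
m=(P[...,0]>.46)&(P[...,0]<.72)&(P[...,1]>.12)&(P[...,1]<.38)&(P[...,2]>.03)
z=P[m];print(len(z),z.min(0),z.max(0),np.percentile(z[:,2],[50,90,99]))
for n,c in dict(s0=(.6,.079),s1=(.583,-.002),s2=(.381,.275),s3=(.379,.17)).items():
    for w in('w8','w9'):
        Q=cloud(load(w))
        a=np.radians(dict(s0=10,s1=4,s2=-8,s3=3)[n]);d=Q[...,:2]-np.array(c);l=d@[np.cos(a),np.sin(a)];t=d@[-np.sin(a),np.cos(a)]
        mm=(abs(l)<.1)&(abs(t)<.03)&(Q[...,2]>.011)&(Q[...,2]<.03);g=Q[mm]
        if len(g)>200:
            print(n,w,[np.round(x,1) for x in cv2.minAreaRect((g[:,:2]*1e3).astype(np.float32))],len(g))
```

```text
[0.50054871 0.17983793 0.37259264]
292 0 458 219
2.73972602739726
39888 [0.46001394 0.14550187 0.03002802] [0.60289777 0.34341917 0.49285529] [0.42355835 0.43852117 0.49285529]
s0 w8 [array([606.2,  83.2]), array([151. ,  19.6]), np.float64(10.0)] 1412
s0 w9 [array([606.3,  83.2]), array([151. ,  19.6]), np.float64(10.2)] 1162
s1 w8 [array([587.6,   0.9]), array([150.1,  19. ]), np.float64(3.6)] 1260
s1 w9 [array([587.6,   1.1]), array([150.2,  20.8]), np.float64(3.8)] 985
s2 w9 [array([384.2, 280.6]), array([ 19.5, 150.2]), np.float64(80.4)] 1479
s3 w8 [array([381.4, 173.5]), array([150.4,  19.2]), np.float64(2.8)] 1692
s3 w9 [array([381.7, 173.5]), array([149.2,  18.6]), np.float64(3.0)] 1234
```

View pics/w9c.png

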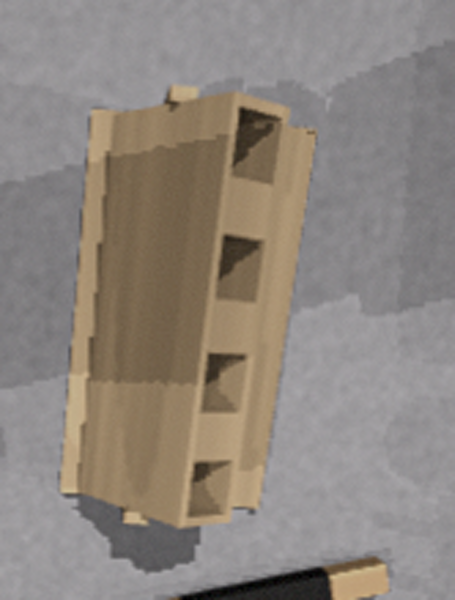

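Run:
```python
from h import *
from scipy.optimize import least_squares
s=load('w9');k=2.7397
px=np.array([(238,107),(281,116),(273,184),(231,172),(224,234),(266,241),(258,302),(218,291),(208,350),(247,354),(240,412),(203,407),(192,460),(230,460),(228,514),(188,517)])/k+[292,0]
c,sn=np.cos(np.radians(36)),np.sin(np.radians(36))
M=[]
for y0 in(75,25,-25,-75):
    for a,b in((-13.5,13.5),(13.5,13.5),(13.5,-13.5),(-13.5,-13.5)):
        M.append([75*sn+a*c, y0+b, 21+75*c-a*sn])
M=np.array(M)/1e3
def tf(p): return M@R.from_euler('z',p[2]).as_matrix().T+[p[0],p[1],0]
f=lambda p:(proj(s,tf(p))-px).ravel()
r=least_squares(f,[.55,.25,-.1],loss='soft_l1');print(r.x[:2],np.degrees(r.x[2]),r.fun.reshape(-1,2).round(1).tolist())
C=tf(r.x).reshape(4,4,3).mean(1);print(C.round(4))
# depth check: upper edge of block
P=cloud(s);m=(P[...,0]>.46)&(P[...,0]<.72)&(P[...,1]>.12)&(P[...,1]<.38)&(P[...,2]>.03)&(P[...,2]<.2);z=P[m];print(z.min(0),z.max(0),np.percentile(z[:,2],[90,99,100]))
ax=np.array([sn,0,c]);l=(z-[r.x[0],r.x[1],.021])@R.from_euler('z',r.x[2]).as_matrix();print('along axis',np.percentile(l@ax,[99,99.9]),'x perp',np.percentile(l@[c,0,-sn],[1,99]),'y',np.percentile(l[:,1],[.5,99.5]))
t=load('top0');print(proj(t,C).round())
```

```text
[0.53478864 0.24584823] -7.069190587963297 [[0.6, -1.2], [0.6, 0.1], [0.0, 0.0], [-0.2, 0.9], [-0.3, -0.6], [-0.3, -0.6], [-0.6, -0.0], [-1.2, 2.4], [-0.0, 0.3], [0.8, -0.3], [0.4, -0.3], [-1.0, 1.6], [0.7, 0.3], [1.6, -0.4], [-0.5, -0.4], [-0.4, -0.1]]
[[0.5878 0.3149 0.0817]
 [0.5816 0.2652 0.0817]
 [0.5755 0.2156 0.0817]
 [0.5693 0.166  0.0817]]
[0.5078835  0.14550187 0.03002802] [0.60289777 0.34341917 0.09383518] [0.0878917  0.09167472 0.09383518]
along axis [0.07545034 0.07614754] x perp [-0.01967128  0.01597154] y [-0.09308372  0.09469202]
[[232. 166.]
 [248. 169.]
 [264. 172.]
 [280. 174.]]
```

```bash
cat >> h.py <<'E'
RACK=(.5348,.2458,np.radians(-7.07)); CM=np.array([[.5878,.3149,.0817],[.5816,.2652,.0817],[.5755,.2156,.0817],[.5693,.166,.0817]])
def stick(s,c,a,wid=.03):
    Q=cloud(s);a=np.radians(a);d=Q[...,:2]-np.array(c)
    l=d@[np.cos(a),np.sin(a)];t=d@[-np.sin(a),np.cos(a)]
    g=Q[(abs(l)<.1)&(abs(t)<wid)&(Q[...,2]>.011)&(Q[...,2]<.024)]
    (x,y),(w,h),b=cv2.minAreaRect((g[:,:2]*1e3).astype(np.float32))
    if h>w:w,h,b=h,w,b+90
    return np.array([x/1e3,y/1e3]),(b+90)%180-90,(round(w),round(h),len(g))
def grasp(c,a,z=.024,g=.045):
    r=np.radians(a);p=[c[0]+g*np.cos(r),c[1]+g*np.sin(r),z];print('->',np.round(p,4),round(a,1),*rel(p,a))
def slot(k,s,h=.015,g=.045,gy=0.):
    """shift (cm, in slot tool frame) and rotvec to hold the stick s above home in slot k"""
    o=ctrl.get_obs();Rm=R.from_rotvec(o['tool_rot']).as_matrix()
    Rt=R.from_euler('z',RACK[2]).as_matrix()@np.array([[np.sin(np.radians(36)),0,np.cos(np.radians(36))],[0,-1,0],[np.cos(np.radians(36)),0,-np.sin(np.radians(36))]]).T
    p=CM[k]+Rt[:,0]*(s+g)-Rt[:,2]*h
    print('slot',k,'shift',(Rt.T@(p-o['tool_pos'])*100).round(2),'rot',R.from_matrix(Rm.T@Rt).as_rotvec().round(4),'pos',p.round(3),'q',o['q'].round(2),'open',round(o['opening'],4))
E
echo
```

Emit:
{"name": "jog_arm", "arguments": {
  "deltas": [
    [0, 0, 0.113, 0, 0, 0, 1],
    [0, 0, 0.113, 0, 0, 0, 1],
    [0, 0, 0.113, 0, 0, 0, 1],
    [0, 0, 0.113, 0, 0, 0, 1],
    [0, 0, 0.113, 0, 0, 0, 1],
    [0, 0, 0.113, 0, 0, 0, 1],
    [0, 0, 0.113, 0, 0, 0, 1],
    [0, 0, 0.113, 0, 0, 0, 1],
    [0, 0, 0.113, 0, 0, 0, 1],
    [0, 0, 0.113, 0, 0, 0, 1],
    [0, 0, 0.113, 0, 0, 0, 1],
    [0, 0, 0.113, 0, 0, 0, 1]
  ]
}}

```text
t: 23.73
tool_pos: [0.5009, 0.179, 0.374]
tool_rot: [3.13, 0.262, -0.001]
contact_force: [1.0, 0.4, 0.3]
opening: 0.0852
```

Emit:
{"name": "jog_arm", "arguments": {
  "deltas": [
    [0, 0, 0, 2.2, 1.9, 2, 1],
    [0, 0, 0, 2.2, 1.9, 2, 1],
    [0, 0, 0, 2.2, 1.9, 2, 1],
    [0, 0, 0, 2.2, 1.9, 2, 1],
    [0, 0, 0, 2.2, 1.9, 2, 1],
    [0, 0, 0, 2.2, 1.9, 2, 1],
    [0, 0, 0, 0, 0, 0, 1],
    [0, 0, 0, 0, 0, 0, 1],
    [0, 0, 0, 0, 0, 0, 1]
  ]
}}

```text
t: 24.48
tool_pos: [0.6503, 0.0906, 0.2547]
tool_rot: [-3.13, -0.272, 0.0]
contact_force: [-0.4, 0.8, 1.5]
opening: 0.0853
```

Run:
```python
from h import *
print(ctrl.get_obs()['tool_pos'])
s=snap('wrist','w10');c,a,i=stick(s,(.606,.083),10);print(c,a,i);grasp((.606,.083),10);grasp(c,a)
```

```text
[0.65029722 0.09056484 0.25472428]
[0.60627893 0.08390543] 10.285782814025879 (150, 17, 1813)
-> [0.6503 0.0908 0.024 ] 10 [-2.000e-02  4.000e-02  2.319e+01] [ 0.0001 -0.0017  0.0001]
-> [0.6506 0.0919 0.024 ] 10.3 [ 0.03 -0.07 23.19] [ 0.0001 -0.0017 -0.0048]
```

Emit:
{"name": "jog_arm", "arguments": {
  "deltas": [
    [0, 0, 0, 0, 0, 4, 0.6],
    [0, 0, 0, 0, 0, 4, 0.6],
    [0, 0, 0, 0, 0, 4, 0.6],
    [0, 0, 0, 0, 0, 4, 0.6],
    [0, 0, 0, 0, 0, 3, 0.6],
    [0, 0, 0, 0, 0, 2, 0.6],
    [0, 0, 0, 0, 0, 0, 0.6],
    [0, 0, 0, 0, 0, 0, 0.6],
    [0, 0, 0, 0, 0, 0, 0.6]
  ]
}}

```text
t: 25.28
tool_pos: [0.6522, 0.0923, 0.0479]
tool_rot: [3.129, 0.277, 0.008]
contact_force: [1.1, -0.9, 0.1]
opening: 0.0511
```

Run:
```python
from h import *
grasp((.6063,.0837),10.2)
```

```text
-> [0.6506 0.0917 0.024 ] 10.2 [-0.17  0.03  2.39] [ 0.0008 -0.005  -0.0017]
```

Emit:
{"name": "jog_arm", "arguments": {
  "deltas": [
    [0, 0, 0, -0.1, 0, 1.2, 0.6],
    [0, 0, 0, 0, 0, 1.1, 0.6],
    [0, 0, 0, 0, 0, 0, 0.6],
    [0, 0, 0, 0, 0, 0, 0.6],
    [0, 0, 0, 0, 0, 0, 0],
    [0, 0, 0, 0, 0, 0, 0],
    [0, 0, 0, 0, 0, 0, 0],
    [0, 0, 0, 0, 0, 0, 0],
    [0, 0, 0, 0, 0, 0, 0],
    [0, 0, 0, 0, 0, 0, 0],
    [0, 0, 0, 0, 0, 0, 0]
  ],
  "grip_force": 60
}}

```text
t: 26.2
tool_pos: [0.6504, 0.0917, 0.0225]
tool_rot: [3.129, 0.276, 0.003]
contact_force: [0.3, -1.0, 5.6]
opening: 0.0163
```

Emit:
{"name": "jog_arm", "arguments": {
  "deltas": [
    [0, 0, 0, 0, 0, -2, 0],
    [0, 0, 0, 0, 0, -4, 0],
    [0, 0, 0, 0, 0, -4, 0],
    [0, 0, 0, 0, 0, -4, 0],
    [0, 0, 0, 0, 0, -4, 0],
    [0, 0, 0.1, 0, 0, 0, 0],
    [0, 0, 0.1, 0, 0, 0, 0],
    [0, 0, 0.1, 0, 0, 0, 0],
    [0, 0, 0, 0, 0, 0, 0],
    [0, 0, 0, 0, 0, 0, 0]
  ]
}}

```text
t: 27.03
tool_pos: [0.6488, 0.0917, 0.2003]
tool_rot: [3.136, -0.191, -0.003]
contact_force: [-0.8, -0.2, 0.1]
opening: 0.0163
```

Run:
```python
from h import *
slot(3,.10)
```

```text
slot 3 shift [-0.27 -6.4  -1.66] rot [-5.000e-04  9.444e-01  1.700e-03] pos [0.642 0.157 0.208] q [0.03 0.16 1.59 0.   1.4  1.72] open 0.0163
```

Emit:
{"name": "jog_arm", "arguments": {
  "deltas": [
    [0, 0.118, 0, 0, 0, 0, 0],
    [0, 0.118, 0, 0, 0, 0, 0],
    [0, 0.118, 0, 0, 0, 0, 0],
    [0, 0.118, 0, 0, 0, 0, 0],
    [0, 0.118, 0, 0, 0, 0, 0],
    [0, 0.118, 0, 0, 0, 0, 0],
    [0, 0.118, 0, 0, 0, 0, 0],
    [0, 0.118, 0, 0, 0, 0, 0],
    [0, 0, 0, 0, -3.2, -0.7, 0],
    [0, 0, 0, 0, -3.2, -0.7, 0],
    [0, 0, 0, 0, 0, 0, 0],
    [0, 0, 0, 0, 0, 0, 0]
  ]
}}

```text
t: 28.03
tool_pos: [0.6465, 0.157, 0.2095]
tool_rot: [2.756, -0.169, 1.37]
contact_force: [-0.1, -0.8, -0.5]
opening: 0.0164
```

Run:
```python
from h import *
slot(3,.10,.0135)
s=snap('wrist','w11'); t=snap('scene','sc11')
cv2.imwrite('pics/w11b.png',np.hstack([cv2.resize(s['im'][:,:,::-1],(480,300)),t['im'][100:250,300:460,::-1].repeat(2,0).repeat(2,1)]))
```

```text
slot 3 shift [-0.41  0.06 -0.13] rot [0.0031 0.0195 0.0025] pos [0.643 0.157 0.207] q [ 0.24 -0.16  2.07 -0.73  0.44  2.47] open 0.0164
```

View pics/w11b.png

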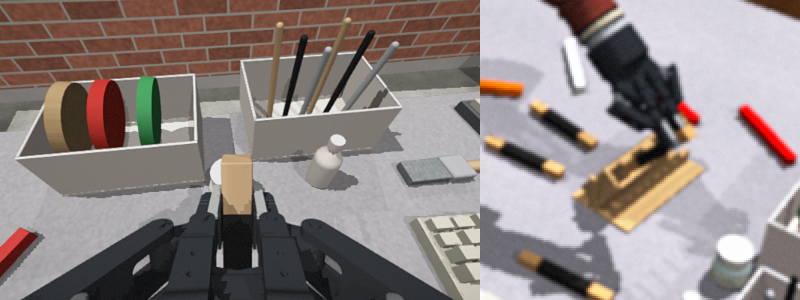

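Emit:
{"name": "jog_arm", "arguments": {
  "deltas": [
    [0.003, 0.018, 0.002, -0.4, 0.05, -0.1, 0],
    [0, 0, 0, 0, 0, 0, 0],
    [0, 0, 0, 0, 0, 0, 0],
    [0, 0, 0, 0, 0, 0, 0]
  ]
}}

```text
t: 28.47
tool_pos: [0.6437, 0.1545, 0.207]
tool_rot: [2.745, -0.177, 1.396]
contact_force: [-0.2, -0.2, -0.1]
opening: 0.0168
```

Run:
```python
from h import *
slot(3,.09,.0135)
s=load('w11');t=load('sc11')
print(proj(t,[CM[3],CM[0],CM[3]+.10*np.array([.583,-.072,.809])]))
```

```text
slot 3 shift [-1.06 -0.23 -0.08] rot [ 0.0032  0.0015 -0.0035] pos [0.637 0.158 0.199] q [ 0.23 -0.17  2.09 -0.77  0.42  2.52] open 0.0168
[[370.15009441 185.9814775 ]
 [400.58494924 163.1285884 ]
 [388.42588085 174.60820673]]
```

Emit:
{"name": "jog_arm", "arguments": {
  "deltas": [
    [0.003, 0.001, -0.003, -1, -0.2, -0.05, 0],
    [0, 0, 0, -1, 0, 0, 0],
    [0, 0, 0, -1, 0, 0, 0],
    [0, 0, 0, -1, 0, 0, 0],
    [0, 0, 0, 0, 0, 0, 0],
    [0, 0, 0, 0, 0, 0, 0],
    [0, 0, 0, 0, 0, 0, 0]
  ]
}}

```text
t: 29.05
tool_pos: [0.6209, 0.1602, 0.1762]
tool_rot: [2.745, -0.17, 1.401]
contact_force: [0.0, 0.8, -0.7]
opening: 0.0164
```

Run:
```python
from h import *
slot(3,.02,.0135)
```

```text
slot 3 shift [-4.2   0.06  0.  ] rot [-0.001  -0.0013 -0.0006] pos [0.596 0.163 0.142] q [ 0.26 -0.17  2.15 -0.9   0.39  2.66] open 0.0164
```

```bash
python3 - <<'E'
s=open('h.py').read()
s=s.replace("h=.015,g=.045,gy=0.):","h=.015,g=.045,roll=0.):").replace("    p=CM[k]+Rt[:,0]","    Rt=Rt@R.from_euler('x',roll).as_matrix()\n    p=CM[k]+Rt[:,0]")
open('h.py','w').write(s)
E
python3 - <<'E'
from h import *
slot(3,.06,.0135,roll=.2)
E
```

```text
slot 3 shift [-0.2   0.33 -0.04] rot [ 0.199  -0.0014 -0.0004] pos [0.62  0.157 0.174] q [ 0.26 -0.17  2.15 -0.9   0.39  2.66] open 0.0164
```

Emit:
{"name": "jog_arm", "arguments": {
  "deltas": [
    [0.1, 0, 0, 0, 0.14, 0, 0],
    [0.1, 0, 0, 0, 0.14, 0, 0],
    [0, 0, 0, 0, 0, 0, 0],
    [0, 0, 0, 0, 0, 0, 0],
    [0, 0, 0, 0, 0, 0, 0]
  ]
}}

```text
t: 29.47
tool_pos: [0.6186, 0.1603, 0.1717]
tool_rot: [-2.774, 0.092, -1.388]
contact_force: [0.7, 0.7, -0.7]
opening: 0.0166
```

Run:
```python
from h import *
slot(3,.03,.0135,roll=.2)
```

```text
slot 3 shift [-2.7  0.3 -0.1] rot [0.0931 0.0186 0.0009] pos [0.602 0.159 0.15 ] q [ 0.2  -0.2   2.18 -0.56  0.29  2.3 ] open 0.0166
```

Emit:
{"name": "jog_arm", "arguments": {
  "deltas": [
    [0.02, 0.018, 0, 0, 0.15, -0.05, 0],
    [0, 0, 0, 0, 0, 0, 0],
    [0, 0, 0, 0, 0, 0, 0]
  ]
}}

```text
t: 29.72
tool_pos: [0.6174, 0.1591, 0.1709]
tool_rot: [-2.747, 0.078, -1.403]
contact_force: [-0.7, 0.2, -0.6]
opening: 0.0167
```

Run:
```python
from h import *
slot(3,.01,.0135,roll=.12); slot(3,.01,.0135,roll=.2)
```

```text
slot 3 shift [-4.57  0.06 -0.04] rot [-0.0071  0.0025  0.0018] pos [0.59  0.162 0.134] q [ 0.19 -0.21  2.2  -0.52  0.25  2.26] open 0.0167
slot 3 shift [-4.57  0.17 -0.05] rot [0.0729 0.0026 0.0017] pos [0.59  0.161 0.134] q [ 0.19 -0.21  2.2  -0.52  0.25  2.26] open 0.0167
```

Emit:
{"name": "jog_arm", "arguments": {
  "deltas": [
    [0, 0, 0, -0.8, 0, 0, 0],
    [0, 0, 0, -0.7, 0, 0, 0],
    [0, 0, 0, 0, 0, 0, 0],
    [0, 0, 0, 0, 0, 0, 0],
    [0, 0, 0, 0, 0, 0, 0]
  ]
}}

```text
t: 30.13
tool_pos: [0.6091, 0.1603, 0.1595]
tool_rot: [-2.745, 0.077, -1.404]
contact_force: [-0.1, -0.9, -0.3]
opening: 0.0164
```

Run:
```python
from h import *
slot(3,.03,.0135,roll=.12);print(ctrl.get_obs()['contact_force'])
```

```text
slot 3 shift [-1.15  0.08 -0.03] rot [-0.0081  0.0013  0.0019] pos [0.602 0.16  0.15 ] q [ 0.19 -0.21  2.22 -0.59  0.23  2.33] open 0.0164
[-0.14113384 -0.85907821 -0.26084712]
```

Emit:
{"name": "jog_arm", "arguments": {
  "deltas": [
    [0, 0, 0, -0.8, 0.05, 0, 0],
    [0, 0, 0, -0.8, 0, 0, 0],
    [0, 0, 0, 0, 0, 0, 0],
    [0, 0, 0, 0, 0, 0, 0],
    [0, 0, 0, 0, 0, 0, 0]
  ]
}}

```text
t: 30.55
tool_pos: [0.6, 0.1607, 0.1468]
tool_rot: [-2.744, 0.078, -1.405]
contact_force: [0.5, -0.2, -0.4]
opening: 0.0165
```

Run:
```python
from h import *
slot(3,.01,.0135,roll=.12);print(ctrl.get_obs()['contact_force'])
```

```text
slot 3 shift [-1.6   0.01 -0.03] rot [-0.0081  0.0007  0.0014] pos [0.59  0.162 0.134] q [ 0.2  -0.21  2.25 -0.67  0.21  2.42] open 0.0165
[ 0.48985179 -0.16263022 -0.35797494]
```

Emit:
{"name": "jog_arm", "arguments": {
  "deltas": [
    [0, 0, 0, -0.8, 0, 0, 0],
    [0, 0, 0, -0.7, 0, 0, 0],
    [0, 0, 0, 0, 0, 0, 0],
    [0, 0, 0, 0, 0, 0, 0],
    [0, 0, 0, 0, 0, 0, 0.33],
    [0, 0, 0, 0, 0, 0, 0.33],
    [0, 0, 0, 0, 0, 0, 0.33],
    [0, 0, 0, 0, 0, 0, 0.33],
    [0, 0, 0, 0, 0, 0, 0.33],
    [0, 0, 0, 0, 0, 0, 0.33]
  ]
}}

```text
t: 31.38
tool_pos: [0.5907, 0.1617, 0.1339]
tool_rot: [-2.745, 0.078, -1.404]
contact_force: [1.1, -0.1, -0.4]
opening: 0.028
```

Emit:
{"name": "jog_arm", "arguments": {
  "deltas": [
    [0, 0, 0, 0, 0, -2, 0.33],
    [0, 0, 0, 0, 0, -3, 0.33],
    [0, 0, 0, 0, 0, -3, 0.33],
    [0, 0, 0, 0, 0, -2, 0.33],
    [0, 0, 0, 0, 0, 0, 0.33],
    [0, 0, 0, 0, 0, 0, 0.33]
  ]
}}

```text
t: 31.88
tool_pos: [0.5096, 0.1592, 0.1938]
tool_rot: [-2.742, 0.077, -1.408]
contact_force: [0.4, -0.1, -0.1]
opening: 0.028
```

Run:
```python
from h import *
o=ctrl.get_obs();print(o['tool_pos'],o['q'].round(2))
s=snap('wrist','w12');t=snap('top','top12');u=snap('scene','sc12')
cv2.imwrite('pics/v12.png',np.hstack([cv2.resize(s['im'][:,:,::-1],(400,250)),cv2.resize(u['im'][100:250,320:560,::-1],(400,250),interpolation=cv2.INTER_CUBIC)]))
```

```text
[0.50963415 0.15917201 0.19381871] [ 0.25 -0.59  2.42 -0.44  0.41  2.2 ]
```

View pics/v12.png

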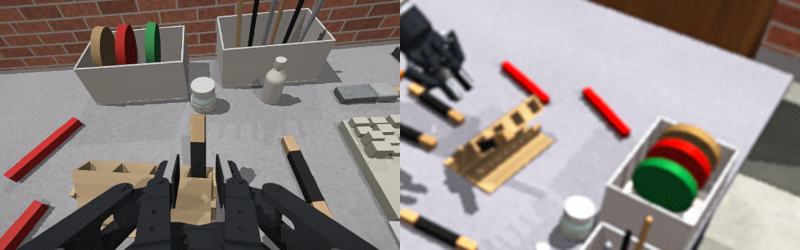

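Run:
```python
from h import *
print(rel([.6455,.0047,.25],3.7))
for n in('w12','top12'):
    s=load(n);P=cloud(s);m=(np.hypot(P[...,0]-.613,P[...,1]-.1606)<.03)&(P[...,2]>.11)&(P[...,2]<.2);z=P[m];print(n,len(z),z.mean(0) if len(z) else 0,z[:,2].max() if len(z) else 0)
    d=np.array([.5833,-.0723,.8090]);print(np.percentile((z-CM[3])@d,[50,95,99]) if len(z) else '')
```

```text
(array([12.57, 16.25, -5.89]), array([-0.0281, -0.9446, -0.112 ]))
w12 1412 [0.59999873 0.16293106 0.12745765] 0.14375534653587851
[0.05539895 0.07442224 0.07481765]
top12 101 [0.60153921 0.16094077 0.12922441] 0.14399726394043944
[0.05898859 0.07399908 0.07461968]
```

Emit:
{"name": "jog_arm", "arguments": {
  "deltas": [
    [-0.003, -0.105, -0.0125, 0, 0, 0, 0.6],
    [-0.003, -0.105, -0.0125, 0, 0, 0, 0.6],
    [-0.003, -0.105, -0.0125, 0, 0, 0, 0.6],
    [-0.003, -0.105, -0.0125, 0, 0, 0, 0.6],
    [-0.003, -0.105, -0.0125, 0, 0, 0, 0.6],
    [-0.003, -0.105, -0.0125, 0, 0, 0, 0.6],
    [-0.003, -0.105, -0.0125, 0, 0, 0, 0.6],
    [-0.003, -0.105, -0.0125, 0, 0, 0, 0.6],
    [-0.003, -0.105, -0.0125, 0, 0, 0, 0.6],
    [0, 0, 0, 0, 0, -3, 0.6],
    [0, 0, 0, 0, 0, 0, 0.6]
  ]
}}

```text
t: 32.95
tool_pos: [0.5129, 0.1588, 0.2237]
tool_rot: [-3.139, -0.101, -0.005]
contact_force: [-0.3, 0.0, 2.0]
opening: 0.0511
```

Emit:
{"name": "jog_arm", "arguments": {
  "deltas": [
    [0, 0, 0, 2.1, 2.7, -0.5, 0.6],
    [0, 0, 0, 2.1, 2.7, -0.5, 0.6],
    [0, 0, 0, 2.1, 2.7, -0.5, 0.6],
    [0, 0, 0, 2.1, 2.7, -0.5, 0.6],
    [0, 0, 0, 2.1, 2.7, -0.5, 0.6],
    [0, 0, 0, 2.1, 2.7, -0.5, 0.6],
    [0, 0, 0, 0, 0, 0, 0.6],
    [0, 0, 0, 0, 0, 0, 0.6],
    [0, 0, 0, 0, 0, 0, 0.6]
  ]
}}

```text
t: 33.7
tool_pos: [0.6456, 0.0054, 0.2506]
tool_rot: [-3.138, -0.102, 0.001]
contact_force: [-0.7, -0.2, -0.7]
opening: 0.0512
```

Run:
```python
from h import *
s=snap('wrist','w13');print(ctrl.get_obs()['tool_pos']);c,a,i=stick(s,(.5876,.001),3.7);print(c,a,i);grasp(c,a,.025,.058)
```

```text
[0.64527675 0.00593559 0.25083844]
[0.58830823 0.00125529] 3.909615993499756 (150, 18, 1808)
-> [0.6462 0.0052 0.025 ] 3.9 [ 0.08  0.08 22.58] [-0.0016  0.0003 -0.0022]
```

Emit:
{"name": "jog_arm", "arguments": {
  "deltas": [
    [0, 0, 0, 0.1, 0.1, 4, 0.6],
    [0, 0, 0, 0, 0, 4, 0.6],
    [0, 0, 0, 0, 0, 4, 0.6],
    [0, 0, 0, 0, 0, 4, 0.6],
    [0, 0, 0, 0, 0, 3, 0.6],
    [0, 0, 0, 0, 0, 1.6, 0.6],
    [0, 0, 0, 0, 0, 1, 0.6],
    [0, 0, 0, 0, 0, 0.7, 0.6],
    [0, 0, 0, 0, 0, 0, 0.6],
    [0, 0, 0, 0, 0, 0, 0.6],
    [0, 0, 0, 0, 0, 0, 0.6]
  ]
}}

```text
t: 34.67
tool_pos: [0.6486, 0.0048, 0.0314]
tool_rot: [-3.139, -0.104, -0.008]
contact_force: [0.5, -0.0, -0.1]
opening: 0.0512
```

Emit:
{"name": "jog_arm", "arguments": {
  "deltas": [
    [0, 0, 0, 0, 0, 0, 0],
    [0, 0, 0, 0, 0, 0, 0],
    [0, 0, 0, 0, 0, 0, 0],
    [0, 0, 0, 0, 0, 0, 0],
    [0, 0, 0, 0, 0, 0, 0],
    [0, 0, 0, 0, 0, 0, 0],
    [0, 0, 0, 0, 0, 0, 0]
  ]
}}

```text
t: 35.25
tool_pos: [0.6482, 0.0046, 0.0307]
tool_rot: [-3.139, -0.103, -0.006]
contact_force: [-0.7, -0.7, 5.8]
opening: 0.0158
```

Emit:
{"name": "jog_arm", "arguments": {
  "deltas": [
    [0, 0, 0, 0, 0, -2, 0],
    [0, 0, 0, 0, 0, -4, 0],
    [0, 0, 0, 0, 0, -4, 0],
    [0, 0, 0, 0, 0, -4, 0],
    [0, 0, 0, 0, 0, -4, 0],
    [0, 0, 0, 0, 0, -2, 0],
    [0, 0, 0, 0, 0, 0, 0],
    [0, 0, 0, 0, 0, 0, 0]
  ]
}}

```text
t: 35.92
tool_pos: [0.6475, 0.0045, 0.2309]
tool_rot: [-3.139, -0.103, -0.007]
contact_force: [-0.1, -0.1, -1.0]
opening: 0.0161
```

Run:
```python
from h import *
slot(2,.11,.016,.058,.2)
```

```text
slot 2 shift [ -1.   -19.49   3.26] rot [0.0946 0.9477 0.0802] pos [0.661 0.202 0.227] q [-0.11  0.12  1.58  0.    1.44  1.4 ] open 0.0161
```

Emit:
{"name": "jog_arm", "arguments": {
  "deltas": [
    [0.0086, 0.0862, 0.0073, 0, 0, 0, 0],
    [0.0086, 0.0862, 0.0073, 0, 0, 0, 0],
    [0.0086, 0.0862, 0.0073, 0, 0, 0, 0],
    [0.0086, 0.0862, 0.0073, 0, 0, 0, 0],
    [0.0086, 0.0862, 0.0073, 0, 0, 0, 0],
    [0.0086, 0.0862, 0.0073, 0, 0, 0, 0],
    [0.0086, 0.0862, 0.0073, 0, 0, 0, 0],
    [0.0086, 0.0862, 0.0073, 0, 0, 0, 0],
    [0.0086, 0.0862, 0.0073, 0, 0, 0, 0],
    [0.0086, 0.0862, 0.0073, 0, 0, 0, 0],
    [0.0086, 0.0862, 0.0073, 0, 0, 0, 0],
    [0, 0, 0, 0, 0, 0, 0]
  ]
}}

```text
t: 36.92
tool_pos: [0.6426, 0.0053, 0.2207]
tool_rot: [-2.692, 0.033, -1.362]
contact_force: [-1.2, 0.8, -1.3]
opening: 0.0161
```

Run:
```python
from h import *
slot(2,.15,.0217,.060,.2)
s=snap('wrist','w14');cv2.imwrite('pics/w14.png',cv2.resize(s['im'][:,:,::-1],(480,300)))
```

```text
slot 2 shift [  4.32 -19.51   2.48] rot [-0.0007  0.0126 -0.0047] pos [0.68  0.198 0.264] q [-0.22 -0.29  2.17  0.69  0.44  0.87] open 0.0161
```

Emit:
{"name": "jog_arm", "arguments": {
  "deltas": [
    [0, 0.006, 0, 2.2, 0, 0, 0],
    [0, 0.006, 0, 2.1, 0, 0, 0],
    [0, 0, 0, 0, -3.2, 0.4, 0],
    [0, 0, 0, 0, -3.2, 0.4, 0],
    [0, 0, 0, 0, -3.2, 0.4, 0],
    [0, 0, 0, 0, -3.2, 0.4, 0],
    [0, 0, 0, 0, -3.2, 0.4, 0],
    [0, 0, 0, 0, -3.2, 0.4, 0],
    [0, 0, 0, 0, 0, 0, 0],
    [0, 0, 0, 0, 0, 0, 0],
    [0, 0, 0, 0, 0, 0, 0]
  ]
}}

```text
t: 37.88
tool_pos: [0.6843, 0.1943, 0.2723]
tool_rot: [-2.681, 0.03, -1.391]
contact_force: [-0.4, -0.4, -1.0]
opening: 0.0157
```

Run:
```python
from h import *
slot(2,.11,.0217,.060,.2)
s=snap('wrist','w15');P=cloud(s);Ti=np.linalg.inv(s['T'])
# stick top end in tool frame
o=ctrl.get_obs();Rm=R.from_rotvec(o['tool_rot']).as_matrix();L=(P-o['tool_pos'])@Rm
m=(s['dp']>0)&(abs(L[...,1])<.02)&(L[...,0]>-.02)&(L[...,0]<.05)&(L[...,2]>-.01)&(L[...,2]<.06);z=L[m];print(len(z),np.percentile(z,[2,50,98],axis=0).round(4))
```

```text
slot 2 shift [-4.92 -0.31  0.19] rot [ 0.0009 -0.0077 -0.0001] pos [0.657 0.201 0.232] q [ 0.19 -0.17  1.98 -0.17  0.37  1.91] open 0.0157
4575 [[-0.0186 -0.0185 -0.0084]
 [ 0.0069 -0.0011  0.0129]
 [ 0.0147  0.0184  0.0271]]
```

Emit:
{"name": "jog_arm", "arguments": {
  "deltas": [
    [0, -0.006, 0, -1.6, -0.3, 0.15, 0],
    [0, 0, 0, -1.7, 0, 0, 0],
    [0, 0, 0, -1.6, 0, 0, 0],
    [0, 0, 0, 0, 0, 0, 0],
    [0, 0, 0, 0, 0, 0, 0],
    [0, 0, 0, 0, 0, 0, 0]
  ]
}}

```text
t: 38.43
tool_pos: [0.6578, 0.2002, 0.2339]
tool_rot: [-2.682, 0.032, -1.388]
contact_force: [0.6, 0.1, 0.0]
opening: 0.0161
```

Run:
```python
from h import *
slot(2,.065,.0217,.060,.2)
```

```text
slot 2 shift [-4.73 -0.07  0.08] rot [ 0.0009 -0.0053 -0.0014] pos [0.631 0.204 0.195] q [ 0.22 -0.18  2.06 -0.26  0.31  2.02] open 0.0161
```

Emit:
{"name": "jog_arm", "arguments": {
  "deltas": [
    [0, -0.005, 0, -1.1, -0.07, 0.08, 0],
    [0, 0, 0, -1.1, 0, 0, 0],
    [0, 0, 0, -1.1, 0, 0, 0],
    [0, 0, 0, -1.1, 0, 0, 0],
    [0, 0, 0, 0, 0, 0, 0],
    [0, 0, 0, 0, 0, 0, 0],
    [0, 0, 0, 0, 0, 0, 0]
  ]
}}

```text
t: 39.02
tool_pos: [0.6326, 0.2051, 0.1979]
tool_rot: [-2.685, 0.029, -1.38]
contact_force: [0.2, 0.4, -0.6]
opening: 0.016
```

Run:
```python
from h import *
slot(2,.02,.0217,.060,.2);print(ctrl.get_obs()['contact_force'])
```

```text
slot 2 shift [-4.81  0.1  -0.  ] rot [-0.0003 -0.0002 -0.0009] pos [0.605 0.208 0.159] q [ 0.24 -0.19  2.13 -0.37  0.26  2.14] open 0.016
[ 0.2060839   0.42794803 -0.61627515]
```

Emit:
{"name": "jog_arm", "arguments": {
  "deltas": [
    [0, 0, 0, -0.9, 0.08, 0, 0],
    [0, 0, 0, -0.9, 0, 0, 0],
    [0, 0, 0, -0.9, 0, 0, 0],
    [0, 0, 0, -0.9, 0, 0, 0],
    [0, 0, 0, -0.9, 0, 0, 0],
    [0, 0, 0, 0, 0, 0, 0],
    [0, 0, 0, 0, 0, 0, 0],
    [0, 0, 0, 0, 0, 0, 0]
  ]
}}

```text
t: 39.68
tool_pos: [0.6066, 0.2077, 0.1618]
tool_rot: [-2.684, 0.029, -1.381]
contact_force: [-0.2, -0.7, -0.3]
opening: 0.0157
```

Run:
```python
from h import *
slot(2,.01,.0217,.060,.2);print(ctrl.get_obs()['contact_force'])
```

```text
slot 2 shift [-1.35  0.03  0.  ] rot [-0.0005 -0.0006 -0.0009] pos [0.599 0.208 0.151] q [ 0.26 -0.19  2.2  -0.57  0.21  2.35] open 0.0157
[-0.20327542 -0.7140772  -0.29178323]
```

Emit:
{"name": "jog_arm", "arguments": {
  "deltas": [
    [0, 0, 0, -0.8, 0, 0, 0],
    [0, 0, 0, 0, 0, 0, 0],
    [0, 0, 0, 0, 0, 0, 0.33],
    [0, 0, 0, 0, 0, 0, 0.33],
    [0, 0, 0, 0, 0, 0, 0.33],
    [0, 0, 0, 0, 0, 0, 0.33],
    [0, 0, 0, 0, 0, 0, 0.33],
    [0, 0, 0, 0, 0, 0, 0.33]
  ]
}}

```text
t: 40.35
tool_pos: [0.6011, 0.2081, 0.1541]
tool_rot: [-2.686, 0.029, -1.379]
contact_force: [-0.6, 0.1, -0.2]
opening: 0.0283
```

Emit:
{"name": "jog_arm", "arguments": {
  "deltas": [
    [0, 0, 0, 0, 0, -2, 0.33],
    [0, 0, 0, 0, 0, -3, 0.33],
    [0, 0, 0, 0, 0, -3, 0.33],
    [0, 0, 0, 0, 0, -3, 0.33],
    [0, 0, 0, 0, 0, -3, 0.33],
    [0, 0, 0, 0, 0, 0, 0.33],
    [0, 0, 0, 0, 0, 0, 0.33]
  ]
}}

```text
t: 40.93
tool_pos: [0.4875, 0.1946, 0.2379]
tool_rot: [-2.68, 0.029, -1.386]
contact_force: [0.8, 0.3, -0.5]
opening: 0.0283
```

```bash
cat >> h.py <<'E'
def home(s,k):
    P=cloud(s);d=np.array([.5833,-.0723,.8090]);e=CM[k]+.075*d
    m=(np.linalg.norm(P-CM[k]-.05*d,axis=-1)<.06)&(np.abs((P-CM[k])@[.1231,.9924,0])<.02)&((P-CM[k])@d>.02);z=P[m]
    print('slot',k,len(z),'end above mouth',np.percentile((z-CM[k])@d,[50,95,99]).round(4) if len(z) else '')
E
python3 - <<'E'
from h import *
o=ctrl.get_obs();print(o['tool_pos'],o['q'].round(2))
s=snap('wrist','w16');home(s,2);home(s,3)
print(rel([.4394,.1764,.25],2.9))
E
```

```text
[0.48752719 0.19455647 0.23787257] [ 0.31 -0.7   2.41 -0.33  0.5   2.12]
slot 2 1289 end above mouth [0.0495 0.0743 0.0747]
slot 3 1219 end above mouth [0.0503 0.0743 0.0747]
(array([-4.89,  1.54, -1.46]), array([-0.1036, -0.9518, -0.0667]))
```

Sticks in slots 2 and 3 are fully home (ends 74.7 mm above the mouth, 75 expected). Next is the stick at (0.3815, 0.1735).

Emit:
{"name": "jog_arm", "arguments": {
  "deltas": [
    [-0.0104, -0.0952, -0.0067, 0, 0, 0, 0.6],
    [-0.0104, -0.0952, -0.0067, 0, 0, 0, 0.6],
    [-0.0104, -0.0952, -0.0067, 0, 0, 0, 0.6],
    [-0.0104, -0.0952, -0.0067, 0, 0, 0, 0.6],
    [-0.0104, -0.0952, -0.0067, 0, 0, 0, 0.6],
    [-0.0104, -0.0952, -0.0067, 0, 0, 0, 0.6],
    [-0.0104, -0.0952, -0.0067, 0, 0, 0, 0.6],
    [-0.0104, -0.0952, -0.0067, 0, 0, 0, 0.6],
    [-0.0104, -0.0952, -0.0067, 0, 0, 0, 0.6],
    [-0.0104, -0.0952, -0.0067, 0, 0, 0, 0.6],
    [0, 0, 0, -2.4, 0.7, -0.7, 0.6],
    [0, 0, 0, -2.4, 0.7, -0.7, 0.6]
  ]
}}

```text
t: 41.98
tool_pos: [0.441, 0.1772, 0.2419]
tool_rot: [3.136, 0.077, -0.027]
contact_force: [-0.4, 0.1, 0.8]
opening: 0.0513
```

Emit:
{"name": "jog_arm", "arguments": {
  "deltas": [
    [0, 0, 0, 0, 0, 0, 0.6],
    [0, 0, 0, 0, 0, 0, 0.6],
    [0, 0, 0, 0, 0, 0, 0.6]
  ]
}}

```text
t: 42.23
tool_pos: [0.4408, 0.1777, 0.2469]
tool_rot: [3.139, 0.078, -0.007]
contact_force: [0.1, 0.3, 0.1]
opening: 0.0514
```

Run:
```python
from h import *
s=snap('wrist','w17');print(ctrl.get_obs()['tool_pos']);c,a,i=stick(s,(.3815,.1735),2.9);print(c,a,i);grasp(c,a,.025,.058)
s=snap('top','top17');c,a,i=stick(s,(.3815,.1735),2.9);print(c,a,i)
c,a,i=stick(s,(.384,.2806),-9.6);print('s2',c,a,i)
```

```text
[0.44076581 0.17771588 0.24730544]
[0.40514856 0.15552   ] 3.3453807830810547 (149, 18, 1983)
-> [0.463  0.1589 0.025 ] 3.3 [ 2.11  2.01 22.23] [ 0.0015  0.0042 -0.0084]
[0.40804211 0.1477012 ] 2.9663238525390625 (134, 4, 17)
s2 [0.38396677 0.27977194] -11.74114990234375 (149, 16, 76)
```

The stick had been knocked: it now lies at (0.405, 0.1555). I'll use that new position.

Emit:
{"name": "jog_arm", "arguments": {
  "deltas": [
    [0, 0.004, -0.008, 2.1, 2, 2, 0.6],
    [0, 0, 0, 0, 0, 4, 0.6],
    [0, 0, 0, 0, 0, 4, 0.6],
    [0, 0, 0, 0, 0, 4, 0.6],
    [0, 0, 0, 0, 0, 4, 0.6],
    [0, 0, 0, 0, 0, 2, 0.6],
    [0, 0, 0, 0, 0, 1, 0.6],
    [0, 0, 0, 0, 0, 0.8, 0.6],
    [0, 0, 0, 0, 0, 0, 0.6],
    [0, 0, 0, 0, 0, 0, 0.6],
    [0, 0, 0, 0, 0, 0, 0.6],
    [0, 0, 0, 0, 0, 0, 0.6]
  ]
}}

```text
t: 43.33
tool_pos: [0.4642, 0.159, 0.0327]
tool_rot: [3.14, 0.092, 0.009]
contact_force: [-0.1, -0.1, 0.2]
opening: 0.0514
```

Run:
```python
from h import *
s=snap('wrist','w18');c,a,i=stick(s,(.405,.1555),3.3);print(c,a,i);grasp((.4052,.1555),3.3,.025,.058)
```

```text
[0.44833649 0.15336902] 12.759434700012207 (67, 59, 4996)
-> [0.4631 0.1588 0.025 ] 3.3 [-0.08  0.01  0.74] [ 0.0006 -0.0052  0.001 ]
```

Emit:
{"name": "jog_arm", "arguments": {
  "deltas": [
    [0, -0.005, 0, 0, 0, 0.7, 0.6],
    [0, 0, 0, 0, 0, 0, 0.6],
    [0, 0, 0, 0, 0, 0, 0.6],
    [0, 0, 0, 0, 0, 0, 0],
    [0, 0, 0, 0, 0, 0, 0],
    [0, 0, 0, 0, 0, 0, 0],
    [0, 0, 0, 0, 0, 0, 0],
    [0, 0, 0, 0, 0, 0, 0],
    [0, 0, 0, 0, 0, 0, 0],
    [0, 0, 0, 0, 0, 0, 0]
  ]
}}

```text
t: 44.22
tool_pos: [0.4629, 0.1587, 0.0239]
tool_rot: [3.139, 0.092, -0.004]
contact_force: [0.6, 0.3, 1.4]
opening: 0.0165
```

Emit:
{"name": "jog_arm", "arguments": {
  "deltas": [
    [0, 0, 0, 0, 0, -2, 0],
    [0, 0, 0, 0, 0, -4, 0],
    [0, 0, 0, 0, 0, -4, 0],
    [0, 0, 0, 0, 0, -4, 0],
    [0, 0, 0, 0, 0, -4, 0],
    [0, 0, 0, 0, 0, -4, 0],
    [0, 0, 0, 0, 0, 0, 0],
    [0, 0, 0, 0, 0, 0, 0],
    [0, 0, 0, 0, 0, 0, 0]
  ]
}}

```text
t: 44.97
tool_pos: [0.4628, 0.1588, 0.2429]
tool_rot: [3.139, 0.092, -0.006]
contact_force: [0.1, -0.1, -0.6]
opening: 0.0164
```

```bash
cat >> h.py <<'E'
def held(s,h):
    """check the held stick's top end in the tool frame: x should be .075-g, y 0"""
    P=cloud(s);o=ctrl.get_obs();Rm=R.from_rotvec(o['tool_rot']).as_matrix();L=(P-o['tool_pos'])@Rm
    m=(s['dp']>0)&(abs(L[...,1])<.012)&(L[...,0]>.005)&(L[...,0]<.05)&(L[...,2]>h-.02)&(L[...,2]<h+.02);z=L[m];print('held',len(z),np.percentile(z,[2,50,98],axis=0).round(4).tolist() if len(z) else '')
E
python3 - <<'E'
from h import *
slot(1,.15,.0165,.058,.27)
E
```

```text
slot 1 shift [13.92 -6.79 18.86] rot [0.1647 0.9587 0.0404] pos [0.69  0.247 0.259] q [ 0.18 -0.27  1.93 -0.    1.49  1.69] open 0.0164
```

Emit:
{"name": "jog_arm", "arguments": {
  "deltas": [
    [0.015, 0.0872, 0.0037, 0, 0, 0, 0],
    [0.015, 0.0872, 0.0037, 0, 0, 0, 0],
    [0.015, 0.0872, 0.0037, 0, 0, 0, 0],
    [0.015, 0.0872, 0.0037, 0, 0, 0, 0],
    [0.015, 0.0872, 0.0037, 0, 0, 0, 0],
    [0.015, 0.0872, 0.0037, 0, 0, 0, 0],
    [0.015, 0.0872, 0.0037, 0, 0, 0, 0],
    [0.015, 0.0872, 0.0037, 0, 0, 0, 0],
    [0.015, 0.0872, 0.0037, 0, 0, 0, 0],
    [0.015, 0.0872, 0.0037, 0, 0, 0, 0],
    [0.015, 0.0872, 0.0037, 0, 0, 0, 0],
    [0, 0, 0, 0, 0, 0, 0]
  ]
}}

```text
t: 45.97
tool_pos: [0.4602, 0.1585, 0.2349]
tool_rot: [-2.635, -0.019, -1.345]
contact_force: [-1.0, -0.5, -2.1]
opening: 0.0164
```

Run:
```python
from h import *
slot(1,.18,.0149,.058,.27); held(snap('wrist','w19'),.0149)
```

```text
slot 1 shift [17.72 -6.93 18.78] rot [ 0.0011  0.0083 -0.0007] pos [0.708 0.245 0.283] q [ 0.16 -0.91  2.52  0.08  0.58  1.67] open 0.0164
held 1720 [[0.0054, -0.0114, -0.0038], [0.0107, 0.0001, 0.0075], [0.0145, 0.0114, 0.0234]]
```

Emit:
{"name": "jog_arm", "arguments": {
  "deltas": [
    [0, 0.004, 0, 2.55, -1, 2.7, 0],
    [0, 0.004, 0, 2.55, -1, 2.7, 0],
    [0, 0, 0, 2.55, -1, 2.7, 0],
    [0, 0, 0, 2.55, -1, 2.7, 0],
    [0, 0, 0, 2.55, -1, 2.7, 0],
    [0, 0, 0, 2.55, -1, 2.7, 0],
    [0, 0, 0, 2.4, -0.9, 2.5, 0],
    [0, 0, 0, 0, 0, 0, 0],
    [0, 0, 0, 0, 0, 0, 0],
    [0, 0, 0, 0, 0, 0, 0]
  ]
}}

```text
t: 46.85
tool_pos: [0.7063, 0.2435, 0.2912]
tool_rot: [-2.625, -0.018, -1.362]
contact_force: [0.8, -0.2, -0.9]
opening: 0.0164
```

Run:
```python
from h import *
slot(1,.11,.0149,.058,.27); held(snap('wrist','w20'),.0149)
```

```text
slot 1 shift [-7.58 -0.04  0.69] rot [ 0.0008 -0.0052 -0.0004] pos [0.668 0.251 0.226] q [ 0.24 -0.1   1.89 -0.09  0.38  1.87] open 0.0164
held 1915 [[0.0055, -0.0114, -0.004], [0.0118, -0.0003, 0.0074], [0.017, 0.0114, 0.0225]]
```

Emit:
{"name": "jog_arm", "arguments": {
  "deltas": [
    [0, -0.005, 0, -2.5, 0, 0.65, 0],
    [0, 0, 0, -2.5, 0, 0, 0],
    [0, 0, 0, -2.5, 0, 0, 0],
    [0, 0, 0, 0, 0, 0, 0],
    [0, 0, 0, 0, 0, 0, 0],
    [0, 0, 0, 0, 0, 0, 0]
  ]
}}

```text
t: 47.4
tool_pos: [0.6686, 0.2501, 0.231]
tool_rot: [-2.623, -0.018, -1.364]
contact_force: [1.5, -0.2, 1.1]
opening: 0.0165
```

Run:
```python
from h import *
slot(1,.065,.0149,.058,.27)
```

```text
slot 1 shift [-4.96  0.03  0.2 ] rot [-0.0009 -0.0072 -0.0006] pos [0.641 0.254 0.19 ] q [ 0.27 -0.11  2.01 -0.21  0.28  2.  ] open 0.0165
```

Emit:
{"name": "jog_arm", "arguments": {
  "deltas": [
    [0, -0.007, 0, -1.2, 0, 0.2, 0],
    [0, 0, 0, -1.2, 0, 0, 0],
    [0, 0, 0, -1.2, 0, 0, 0],
    [0, 0, 0, -1.2, 0, 0, 0],
    [0, 0, 0, 0, 0, 0, 0],
    [0, 0, 0, 0, 0, 0, 0],
    [0, 0, 0, 0, 0, 0, 0]
  ]
}}

```text
t: 47.98
tool_pos: [0.6427, 0.2541, 0.1905]
tool_rot: [-2.628, -0.019, -1.354]
contact_force: [-0.1, -0.5, -0.1]
opening: 0.0164
```

Run:
```python
from h import *
slot(1,.015,.0149,.058,.27);print(ctrl.get_obs()['contact_force'])
```

```text
slot 1 shift [-5.15  0.03 -0.06] rot [-0.0008  0.0006 -0.0007] pos [0.612 0.257 0.149] q [ 0.3  -0.11  2.08 -0.35  0.22  2.15] open 0.0164
[-0.09838239 -0.54145747 -0.13343145]
```

Emit:
{"name": "jog_arm", "arguments": {
  "deltas": [
    [0, 0, 0, -0.9, 0, -0.05, 0],
    [0, 0, 0, -0.9, 0, 0, 0],
    [0, 0, 0, -0.9, 0, 0, 0],
    [0, 0, 0, -0.8, 0, 0, 0],
    [0, 0, 0, 0, 0, 0, 0],
    [0, 0, 0, 0, 0, 0, 0],
    [0, 0, 0, 0, 0, 0, 0]
  ]
}}

```text
t: 48.57
tool_pos: [0.6218, 0.2566, 0.1625]
tool_rot: [-2.628, -0.019, -1.354]
contact_force: [0.3, 0.5, 0.3]
opening: 0.0164
```

Run:
```python
from h import *
slot(1,.015,.0149,.058,.27);print(ctrl.get_obs()['contact_force'])
```

```text
slot 1 shift [-1.64  0.04 -0.01] rot [-0.0008  0.0007 -0.0009] pos [0.612 0.257 0.149] q [ 0.31 -0.11  2.13 -0.53  0.18  2.35] open 0.0164
[0.33809664 0.47353545 0.25861477]
```

Emit:
{"name": "jog_arm", "arguments": {
  "deltas": [
    [0, 0, 0, -0.6, 0, 0, 0],
    [0, 0, 0, -0.5, 0, 0, 0],
    [0, 0, 0, 0, 0, 0, 0],
    [0, 0, 0, 0, 0, 0, 0.33],
    [0, 0, 0, 0, 0, 0, 0.33],
    [0, 0, 0, 0, 0, 0, 0.33],
    [0, 0, 0, 0, 0, 0, 0.33],
    [0, 0, 0, 0, 0, 0, 0.33],
    [0, 0, 0, 0, 0, 0, 0.33]
  ]
}}

```text
t: 49.32
tool_pos: [0.6144, 0.2572, 0.1521]
tool_rot: [-2.63, -0.019, -1.352]
contact_force: [-0.4, 0.2, 0.9]
opening: 0.0282
```

Emit:
{"name": "jog_arm", "arguments": {
  "deltas": [
    [0, 0, 0, 0, 0, -2, 0.33],
    [0, 0, 0, 0, 0, -3, 0.33],
    [0, 0, 0, 0, 0, -3, 0.33],
    [0, 0, 0, 0, 0, -3, 0.33],
    [0, 0, 0, 0, 0, -3, 0.33],
    [0, 0, 0, 0, 0, 0, 0.33],
    [0, 0, 0, 0, 0, 0, 0.33]
  ]
}}

```text
t: 49.9
tool_pos: [0.5016, 0.2338, 0.2346]
tool_rot: [-2.625, -0.019, -1.358]
contact_force: [-0.7, 0.5, 0.5]
opening: 0.0279
```

Run:
```python
from h import *
o=ctrl.get_obs();print(o['tool_pos'],o['q'].round(2))
s=snap('wrist','w21');home(s,1);home(s,2)
s=snap('top','top21');c,a,i=stick(s,(.384,.2806),-9.6);print('s2',c,a,i)
print(rel([.4414,.2710,.25],-9.6))
```

```text
[0.50160477 0.23383018 0.23455181] [ 0.36 -0.59  2.36 -0.31  0.43  2.13]
slot 1 1353 end above mouth [0.0489 0.0739 0.075 ]
slot 2 1241 end above mouth [0.053  0.0744 0.0748]
s2 [0. 0.] 0.0 (0, 0, 0)
(array([-6.57, -2.7 , -1.92]), array([-0.2699, -0.9273,  0.1678]))
```

Slot 1 is home as well. Now the last stick.

Emit:
{"name": "jog_arm", "arguments": {
  "deltas": [
    [-0.027, -0.0927, 0.0168, 0, 0, 0, 0.6],
    [-0.027, -0.0927, 0.0168, 0, 0, 0, 0.6],
    [-0.027, -0.0927, 0.0168, 0, 0, 0, 0.6],
    [-0.027, -0.0927, 0.0168, 0, 0, 0, 0.6],
    [-0.027, -0.0927, 0.0168, 0, 0, 0, 0.6],
    [-0.027, -0.0927, 0.0168, 0, 0, 0, 0.6],
    [-0.027, -0.0927, 0.0168, 0, 0, 0, 0.6],
    [-0.027, -0.0927, 0.0168, 0, 0, 0, 0.6],
    [-0.027, -0.0927, 0.0168, 0, 0, 0, 0.6],
    [-0.027, -0.0927, 0.0168, 0, 0, 0, 0.6],
    [0, 0, 0, -3.3, -1.35, -0.9, 0.6],
    [0, 0, 0, -3.3, -1.35, -0.9, 0.6]
  ]
}}

```text
t: 51.0
tool_pos: [0.4422, 0.2704, 0.2434]
tool_rot: [3.124, -0.27, -0.015]
contact_force: [-0.5, 0.4, 0.5]
opening: 0.0518
```

Emit:
{"name": "jog_arm", "arguments": {
  "deltas": [
    [0, 0, 0, 0, 0, 0, 0.6],
    [0, 0, 0, 0, 0, 0, 0.6],
    [0, 0, 0, 0, 0, 0, 0.6]
  ]
}}

```text
t: 51.25
tool_pos: [0.4415, 0.271, 0.2475]
tool_rot: [3.129, -0.263, -0.002]
contact_force: [-0.5, -0.3, 0.0]
opening: 0.0509
```

Run:
```python
from h import *
s=snap('wrist','w22');print(ctrl.get_obs()['tool_pos']);c,a,i=stick(s,(.384,.2806),-9.6);print(c,a,i);grasp(c,a,.025,.058)
```

```text
[0.44154212 0.27069158 0.24773039]
[0.38465601 0.28045197] -9.986526489257812 (150, 17, 1863)
-> [0.4418 0.2704 0.025 ] -10.0 [ 0.03  0.03 22.27] [0.0013 0.0008 0.006 ]
```

Emit:
{"name": "jog_arm", "arguments": {
  "deltas": [
    [0, 0, 0.006, 0, 0, 3, 0.6],
    [0, 0, 0, 0, 0, 4, 0.6],
    [0, 0, 0, 0, 0, 4, 0.6],
    [0, 0, 0, 0, 0, 4, 0.6],
    [0, 0, 0, 0, 0, 3, 0.6],
    [0, 0, 0, 0, 0, 2, 0.6],
    [0, 0, 0, 0, 0, 1, 0.6],
    [0, 0, 0, 0, 0, 0.7, 0.6],
    [0, 0, 0, 0, 0, 0, 0.6],
    [0, 0, 0, 0, 0, 0, 0.6],
    [0, 0, 0, 0, 0, 0, 0.6]
  ]
}}

```text
t: 52.22
tool_pos: [0.4428, 0.2717, 0.0343]
tool_rot: [-3.128, 0.273, -0.007]
contact_force: [0.7, 0.1, -0.3]
opening: 0.0511
```

Run:
```python
from h import *
grasp((.3847,.2805),-9.9,.025,.058)
```

```text
-> [0.4418 0.2705 0.025 ] -9.9 [-0.08  0.14  0.93] [-0.0024 -0.004  -0.001 ]
```

Emit:
{"name": "jog_arm", "arguments": {
  "deltas": [
    [0, -0.004, 0, 0, 0.1, 0.5, 0.6],
    [0, 0, 0, 0, 0, 0.4, 0.6],
    [0, 0, 0, 0, 0, 0, 0.6],
    [0, 0, 0, 0, 0, 0, 0.6],
    [0, 0, 0, 0, 0, 0, 0],
    [0, 0, 0, 0, 0, 0, 0],
    [0, 0, 0, 0, 0, 0, 0],
    [0, 0, 0, 0, 0, 0, 0],
    [0, 0, 0, 0, 0, 0, 0],
    [0, 0, 0, 0, 0, 0, 0],
    [0, 0, 0, 0, 0, 0, 0]
  ]
}}

```text
t: 53.13
tool_pos: [0.4415, 0.2704, 0.0239]
tool_rot: [-3.128, 0.272, 0.003]
contact_force: [-0.4, 1.1, 2.3]
opening: 0.0163
```

Emit:
{"name": "jog_arm", "arguments": {
  "deltas": [
    [0, 0, 0, 0, 0, -2, 0],
    [0, 0, 0, 0, 0, -4, 0],
    [0, 0, 0, 0, 0, -4, 0],
    [0, 0, 0, 0, 0, -4, 0],
    [0, 0, 0, 0, 0, -4, 0],
    [0, 0, 0, 0, 0, -4, 0],
    [0, 0, 0, 0, 0, 0, 0],
    [0, 0, 0, 0, 0, 0, 0],
    [0, 0, 0, 0, 0, 0, 0]
  ]
}}

```text
t: 53.88
tool_pos: [0.4413, 0.2698, 0.2426]
tool_rot: [-3.129, 0.272, 0.006]
contact_force: [-0.9, 0.1, -0.4]
opening: 0.0163
```

Run:
```python
from h import *
slot(0,.18,.0149,.058,.33)
```

```text
slot 0 shift [19.    0.79 20.2 ] rot [ 0.3284  0.9301 -0.2023] pos [0.715 0.294 0.283] q [ 0.4  -0.2   1.87  0.    1.47  2.15] open 0.0163
```

Emit:
{"name": "jog_arm", "arguments": {
  "deltas": [
    [0.0274, 0.0775, -0.0169, 0, 0, 0, 0],
    [0.0274, 0.0775, -0.0169, 0, 0, 0, 0],
    [0.0274, 0.0775, -0.0169, 0, 0, 0, 0],
    [0.0274, 0.0775, -0.0169, 0, 0, 0, 0],
    [0.0274, 0.0775, -0.0169, 0, 0, 0, 0],
    [0.0274, 0.0775, -0.0169, 0, 0, 0, 0],
    [0.0274, 0.0775, -0.0169, 0, 0, 0, 0],
    [0.0274, 0.0775, -0.0169, 0, 0, 0, 0],
    [0.0274, 0.0775, -0.0169, 0, 0, 0, 0],
    [0.0274, 0.0775, -0.0169, 0, 0, 0, 0],
    [0.0274, 0.0775, -0.0169, 0, 0, 0, 0],
    [0.0274, 0.0775, -0.0169, 0, 0, 0, 0]
  ]
}}

```text
t: 54.88
tool_pos: [0.4404, 0.2696, 0.2396]
tool_rot: [-2.579, -0.063, -1.333]
contact_force: [0.1, -1.5, -0.0]
opening: 0.0168
```

Emit:
{"name": "jog_arm", "arguments": {
  "deltas": [
    [0, 0, 0, 2.6, 0, 2.8, 0],
    [0, 0, 0, 2.6, 0, 2.8, 0],
    [0, 0, 0, 2.6, 0, 2.8, 0],
    [0, 0, 0, 2.6, 0, 2.8, 0],
    [0, 0, 0, 2.6, 0, 2.8, 0],
    [0, 0, 0, 2.6, 0, 2.8, 0],
    [0, 0, 0, 2.6, 0.6, 2.5, 0],
    [0, 0, 0, 0, 0, 0, 0],
    [0, 0, 0, 0, 0, 0, 0],
    [0, 0, 0, 0, 0, 0, 0]
  ]
}}

```text
t: 55.72
tool_pos: [0.7018, 0.2945, 0.2783]
tool_rot: [-2.583, -0.06, -1.328]
contact_force: [1.0, 0.4, -1.3]
opening: 0.0164
```

Run:
```python
from h import *
slot(0,.11,.0149,.058,.33); held(snap('wrist','w23'),.0149)
```

```text
slot 0 shift [-5.9   0.13  0.79] rot [0.0008 0.0048 0.0001] pos [0.674 0.299 0.226] q [ 0.31 -0.05  1.87 -0.07  0.35  1.89] open 0.0164
held 1957 [[0.0054, -0.0113, -0.0037], [0.012, -0.0002, 0.0074], [0.0174, 0.0113, 0.0228]]
```

Emit:
{"name": "jog_arm", "arguments": {
  "deltas": [
    [0, 0.004, 0, -2, 0.1, 0.75, 0],
    [0, 0, 0, -2, 0, 0, 0],
    [0, 0, 0, -1.9, 0, 0, 0],
    [0, 0, 0, 0, 0, 0, 0],
    [0, 0, 0, 0, 0, 0, 0],
    [0, 0, 0, 0, 0, 0, 0]
  ]
}}

```text
t: 56.27
tool_pos: [0.6748, 0.3004, 0.2317]
tool_rot: [-2.573, -0.06, -1.342]
contact_force: [0.6, -0.4, -0.1]
opening: 0.0164
```

Run:
```python
from h import *
slot(0,.065,.0149,.058,.33)
```

```text
slot 0 shift [-5.02  0.2   0.22] rot [-0.002  -0.0068  0.0004] pos [0.648 0.303 0.189] q [ 0.34 -0.05  1.96 -0.19  0.25  2.02] open 0.0164
```

Emit:
{"name": "jog_arm", "arguments": {
  "deltas": [
    [0, -0.006, 0, -1, 0.2, 0.2, 0],
    [0, 0, 0, -1.2, 0, 0, 0],
    [0, 0, 0, -1.2, 0, 0, 0],
    [0, 0, 0, -1.2, 0, 0, 0],
    [0, 0, 0, 0, 0, 0, 0],
    [0, 0, 0, 0, 0, 0, 0],
    [0, 0, 0, 0, 0, 0, 0]
  ]
}}

```text
t: 56.85
tool_pos: [0.6508, 0.3021, 0.1932]
tool_rot: [-2.577, -0.06, -1.334]
contact_force: [-0.3, -0.6, 0.6]
opening: 0.0165
```

Run:
```python
from h import *
slot(0,.02,.0149,.058,.33);print(ctrl.get_obs()['contact_force'])
```

```text
slot 0 shift [-4.99 -0.03 -0.03] rot [-0.0015 -0.0011 -0.0001] pos [0.621 0.306 0.153] q [ 0.35 -0.05  2.03 -0.33  0.2   2.16] open 0.0165
[-0.28750518 -0.61272064  0.58919698]
```

Emit:
{"name": "jog_arm", "arguments": {
  "deltas": [
    [0, 0, 0, -0.9, 0, 0, 0],
    [0, 0, 0, -0.8, 0, 0, 0],
    [0, 0, 0, -0.8, 0, 0, 0],
    [0, 0, 0, -0.7, 0, 0, 0],
    [0, 0, 0, 0, 0, 0, 0],
    [0, 0, 0, 0, 0, 0, 0],
    [0, 0, 0, 0, 0, 0, 0]
  ]
}}

```text
t: 57.43
tool_pos: [0.6322, 0.3044, 0.1674]
tool_rot: [-2.577, -0.06, -1.335]
contact_force: [-0.3, -0.0, -0.7]
opening: 0.0166
```

Run:
```python
from h import *
slot(0,.02,.0149,.058,.33);print(ctrl.get_obs()['contact_force'])
```

```text
slot 0 shift [-1.8  -0.03 -0.04] rot [-0.0015 -0.0011 -0.0002] pos [0.621 0.306 0.153] q [ 0.37 -0.05  2.07 -0.52  0.16  2.37] open 0.0166
[-0.27949869 -0.01118272 -0.6956225 ]
```

Emit:
{"name": "jog_arm", "arguments": {
  "deltas": [
    [0, 0, 0, -0.8, 0, 0, 0],
    [0, 0, 0, -0.7, 0, 0, 0],
    [0, 0, 0, 0, 0, 0, 0],
    [0, 0, 0, 0, 0, 0, 0],
    [0, 0, 0, 0, 0, 0, 0.33],
    [0, 0, 0, 0, 0, 0, 0.33],
    [0, 0, 0, 0, 0, 0, 0.33],
    [0, 0, 0, 0, 0, 0, 0.33],
    [0, 0, 0, 0, 0, 0, 0.33],
    [0, 0, 0, 0, 0, 0, 0.33]
  ]
}}

```text
t: 58.27
tool_pos: [0.6226, 0.3053, 0.1538]
tool_rot: [-2.579, -0.06, -1.332]
contact_force: [0.0, -0.7, -0.1]
opening: 0.0281
```

Emit:
{"name": "jog_arm", "arguments": {
  "deltas": [
    [0, 0, 0, 0, 0, -2, 0.33],
    [0, 0, 0, 0, 0, -3, 0.33],
    [0, 0, 0, 0, 0, -3, 0.33],
    [0, 0, 0, 0, 0, -3, 0.33],
    [0, 0, 0, 0, 0, -3, 0.33],
    [0, 0, 0, 0, 0, -3, 0.33],
    [0, 0, 0, 0, 0, -3, 0.33],
    [0, 0, 0, 0, 0, 0, 0.33],
    [0, 0, 0, 0, 0, 0, 0.33]
  ]
}}

```text
t: 59.02
tool_pos: [0.4626, 0.2599, 0.2682]
tool_rot: [-2.573, -0.06, -1.338]
contact_force: [-0.6, 0.3, 0.1]
opening: 0.0282
```

Run:
```python
from h import *
o=ctrl.get_obs();print(o['tool_pos'],o['q'].round(2))
s=snap('wrist','w24');[home(s,k) for k in range(4)]
t=snap('top','top24');P=cloud(t);print('fin',blob(P,(.4865,-.182),.08,.03,.05),'scr',blob(P,(.37,-.24),.04,.055,.08))
```

```text
[0.46259432 0.25992554 0.26817912] [ 0.43 -0.73  2.38 -0.26  0.52  2.12]
slot 0 989 end above mouth [0.048  0.0737 0.0748]
slot 1 1007 end above mouth [0.0486 0.0737 0.0749]
slot 2 1102 end above mouth [0.0493 0.0741 0.0746]
slot 3 1305 end above mouth [0.0493 0.0741 0.0746]
fin [ 484.9 -183.4   88.2   12.6  -89.3   40.7  120. ] scr [ 370.8 -241.1   45.3   27.5   -4.5   65.2  145. ]
```

View pics/top24.png

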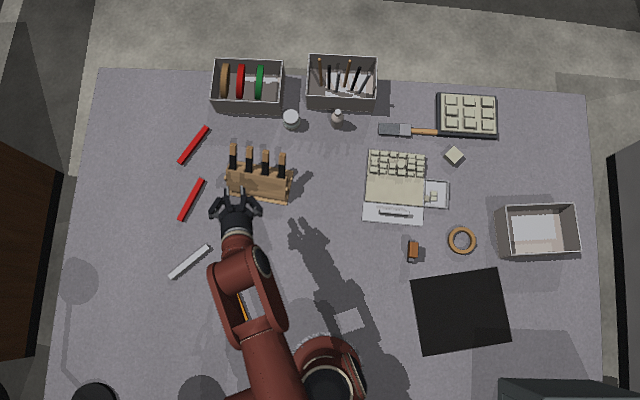

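Run:
```python
from h import *
for n in('top12','top17','top21','top24'):
    print(n,blob(cloud(load(n)),(.4865,-.182),.08,.03,.05))
ctrl.finish_job()
```

```text
top12 [ 484.5 -183.3   88.    13.   -89.5   40.7  118. ]
top17 [ 485.6 -183.3   88.8   12.4   89.    41.   117. ]
top21 [ 485.1 -183.3   87.9   12.8  -89.4   40.3  118. ]
top24 [ 484.9 -183.4   88.2   12.6  -89.3   40.7  120. ]
the job is handed in; nothing more can be done
```

The job is done and handed in at about 59 s of the 200 s allowed.

- **Chips:** I swept all three into the tray with the scraper. A view after the sweep shows them in the tray and the margin bare. The fingertips stayed well above the chips.
- **Scraper:** It stands upright on the bench at (0.37, -0.24), and its top still measures 65 mm up, so it had not tipped.
- **Straightedge:** I laid it down after the sweep and pushed it against the tile's robot-facing edge until I felt contact of about 7 N. It is centred to within a few mm and matches the tile's angle to about 0.2°. It did not move for the rest of the run.
- **Sticks:** All four were present and are in slots 0 to 3. Their ends measure 74.6–74.9 mm above the mouths, against 75 mm for fully home. One stick was knocked about 3 cm aside during the run; I found its new position and picked it from there.
- **Bystanders:** I did not handle them or the red, white and orange look-alike sticks. The last top picture shows the ones in view where they were at the start. The orange stick was mostly hidden by the arm.

**Disagreement:** for the straightedge, the top camera reads x about 2 mm nearer the robot and the angle 2–3° different from the close wrist view. I put this down to that camera's coarseness, since its readings did not drift. I did not take a second close look at the straightedge before handing in.

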